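# Shift the dough mixer's gear head to the green range

### The arm

A 7-joint arm with a two-finger parallel gripper is mounted at the origin on the work surface. World frame = base frame: x ahead of the robot, y to its left, z up, the work surface at z = 0. Lengths are in m, angles in rad, forces in N, time in s.
With the tool pointing down it reaches from about 0.425 to 0.95 m from the base axis. Payload 4.7 kg.
Tool frame: the origin (TCP) lies midway between the tips of the shut fingers; the grasp point (between the pads) lies 19 mm behind it; z points along the fingers, x is the direction in which the jaws open and shut, and the axes are right-handed (so a half turn about z gives the same grasp; the last joint's range is limited). The gripper opens to 87 mm and grips with 3 to 60 N. Pads are 19 mm wide; open, the fingers measure 117 mm over their backs; the gripper's body (75 mm by 190 mm) begins 51 mm behind the grasp point.
Start: joints at [1.31, 0.469, -0.049, 1.532, 0.024, 1.141, -0.082], TCP at [0.155, -0.657, 0.187] pointing down, gripper open.
Joint ranges: [-2.59, 2.59], [-0.33, 1.99], [-1.39, 1.29], [0.1, 2.45], [-1.04, 4.18], [0.21, 1.99], [-2.66, 2.66]. Speed limits (rad/s): [2.57, 2.57, 3.14, 3.14, 3.14, 3.14, 3.14].

### API

Orientations are given as [roll, pitch, yaw] about the fixed x, y, z axes, in that order (R = Rz(yaw) Ry(pitch) Rx(roll)).
In Python, from cell import read_state, vision, order gives the robot as it stands.
- The arm moves only by the tool drive_tool, never from a script. Its argument "rows" is one flat list of numbers, 7 for each row, row after row: the turn, a rotation vector about the world's x, y, z in degrees, then the shift along the world's x, y, z in mm, then the closure, from -1 (fully open) to 1 (shut). A call has 1 to 20 rows; each row shifts and turns the commanded pose from where the row before left it; what a row does not reach is not made up. A row lasts 1/12 s, in which the tool goes at most 41.7 mm and 7.16 degrees, less where a joint would pass 70% of its speed; a pose out of reach is approached as far as the arm can. A call is refused whole if a number of a shift passes 41.7 or a number of a turn 7.16, either way. A call with a gripper value outside its range is refused whole. The fingers move at their own pace and stop on an object; the grip force is fixed at half the most. Time passes only in rows, so rows that do not move let the fingers close. It gives the time, the measured TCP pose, the force and the opening at its end, in the units of the state.
- read_state(): the state, without advancing time (a new reading comes with each control period).
- vision.read_camera(name): name is "scene" or "side" or "wrist"; returns (picture, depth): 480x640x3 uint8, red, green, blue; 480x640 float32, m along the optical axis (not along the pixel's ray), 0 where there is no reading.
- vision.get_calibration(name): a dict with "fov_y" (degrees; the focal length in pixels is half the picture's height over the tangent of half this angle, whatever the lens; pixels are square), "cx", "cy" (the principal point, pixels), "R" (3x3) and "t" (3): a world point X has camera coordinates R X + t. Camera axes: x right, y down, z forward; pixel columns grow to the right and rows downward; lengths in m; the calibration is good to about 2 mm. The wrist camera is an equidistant fisheye: a pixel r from the principal point sees the ray r / f radians off the axis. A picture is of the moment at which its call begins: read the wrist's pose just before it. get_calibration takes no time and is no camera call; for the wrist camera it gives the pose at the moment of the call.
- order.finish_job(): hands the job in, once; it reports no verdict.
The state is a dict: "time_s": time; "joint_pos": joint angles; "joint_vel": joint speeds; "tau": joint torques, N m; "tool_pos": TCP position; "orientation": TCP orientation; "contact_force": force on the tool from outside, world axes, zero at the start; "wrist_torque": the same for the moment, N m; "width": finger opening in m.
Only numpy, scipy, OpenCV 4.12 (cv2) and the standard library are available. Lean on these libraries where they do the work, as an engineer would, in place of code of your own. Each camera call takes 0.05 s, during which the arm holds its last target.

### The job

Change the dough mixer over to its green range: pull the sprung selector knob on the gear head straight up, turn it round towards the green dot and let it drop fully home in the detent there, which has to be found by feel because the dots mark it only roughly. Then throw the clutch lever with the black ball all the way over, away from the robot. Go gently, never straining the selector against its index pin or at the end of its pull, and leave everything else on the bench and on the gear head where it is.

Things in the scene. Friction and masses are not known exactly. Their poses are not given: they have to be found in the camera images.
- mixer: the dough-testing mixer, fixed on the bench: a grey gear head (190 x 270 mm, cover plate 135 mm above the bench) with a steel kneading bowl on its right and a cream drive cabinet (257 mm high, starting 230 mm to the left of the origin) on its left. Origin under the middle of the gear head, at bench height; x points away from the robot, y to the left, z up. The selector knob's axis stands at x 0, y +50 mm, the clutch lever's pivot at x 0, y -85 mm.
- selector_grip (a point): the middle of the grip bar of the black selector knob, on the knob's vertical axis. The bar is 64 mm long (along this frame's x), 14 mm thick (along y) and 31 mm high, from 18.5 mm below to 12.5 mm above this point, and stands on a round skirt of 75 mm diameter. The end of the bar towards this frame's -x is the pointer, with a white line. At the start it points at the yellow dot.
- selector_pointer (a point): the pointer end of the grip bar, 32 mm from the knob's axis, level with the middle of the bar
- selector (a joint): how far the knob is pulled up (m): 0 fully home, the index pin then 8 mm deep in its hole; 7.5 to 8 mm with the pin resting on the index plate between two holes; 11 mm at the end of the pull. A spring pulls it down with about 5 N at home and 9 N at the end of the pull; with its weight the hand lifts about 7 to 10.5 N.
- selector_pin: the index pin (6 mm square, 28 mm off the axis under the pointer) and the stem with its stop collar, carried by the knob under the skirt and unseen; origin on the knob's axis, 36 mm below selector_grip. The pin drops into holes 7.5 mm wide in the index plate under the skirt. It takes light loads only: turning the knob while the pin is in a hole, or pulling on at the end of the pull, strains it.
- dot_green: the green dot, a disc of 16 mm diameter on the cover plate, 55 mm from the knob's axis, about 60 degrees to one side or the other of the yellow dot as seen from the axis. Its detent, in which the pointer points that way, lies within 11 degrees, one way or the other, of the dot's direction; its exact place cannot be seen. The knob itself turns 75 degrees either way from the yellow dot.
- dot_red: the red dot, same size, about 60 degrees to the other side of the yellow dot: the range not wanted
- dot_yellow: the yellow dot, same size, on the robot's side of the knob (towards the mixer's -x): the range in which the selector starts
- clutch (a joint): angle of the clutch lever (rad): 0 leaning 0.5 rad from upright towards the robot (mixer -x), clutch out; 1.0 leaning 0.5 rad away from the robot, clutch in, at its stop. It stays where it is left; the push at the ball is about 4 N.
- clutch_ball (a point): the middle of the black ball, 30 mm in diameter, at the end of the clutch lever, 85 mm from the pivot
- clutch_pivot (a point): the pivot of the clutch lever, 18 mm above the cover plate; the lever swings in the mixer's x-z plane
- dish: the open aluminium moisture dish, 52 mm across and 18 mm high, standing on the cover plate of the gear head; not part of the job; origin under its middle
- scraper: the white plastic dough scraper, 200 mm long, lying on the bench in front of the mixer; not part of the job; origin under its middle
- beaker: the glass beaker, 70 mm across and 90 mm high; not part of the job; origin under its middle
- flour_jar: the flour jar with the blue lid, 72 mm across and 100 mm high; not part of the job; origin under its middle
- wash_bottle: the white wash bottle with the red cap, 64 mm across and 150 mm high; not part of the job; origin under its middle
- brush: the flat brush, 180 mm long; not part of the job; origin under its middle
- scoop: the steel scoop with the black handle, about 150 mm long; not part of the job; origin under its middle

How it is judged:
On the way, in this order (a step that is already met when the one before it is completed fails the run):
1. the selector knob is pulled up clear of its hole (value of joint selector above 0.007 m), for 0.05 s.
2. the selector has dropped fully home in the detent at the green dot (value of joint selector below 0.002 m and horizontal distance between selector_pointer and dot_green below 0.029 m), for 0.3 s.
3. the clutch lever is thrown right over (value of joint clutch above 0.93 rad), for 0.1 s.
At the end, for the whole second after the job is handed in: The selector knob is fully home (pulled up less than 2 mm) in the detent at the green dot (pointer end within 29 mm of the dot's centre) and the clutch lever is over to within 0.07 rad of its far stop (all of step 2 and value of joint clutch above 0.93 rad); the robot touches nothing.
It fails at once if the selector is strained: more than 20 N on its index pin or on its end stop (contact force between selector_pin and anything else above 20 N).
It fails at once if one of the other things (dish, scraper, beaker, flour jar, wash bottle, brush, scoop) is moved more than 25 mm (distance of any of dish, scraper, beaker, flour_jar, wash_bottle, brush, scoop from where it was at the start of the episode above 0.025 m).
It also fails if it takes over 64 s, if anything falls off the work surface, if the arm or the gripper's body presses on something with over 40 N, if the wrist force passes 120 N, or if a joint passes its speed limit or range.

## Working session

There is one attempt and no reset: what is moved stays moved. The work goes in short steps, Python scripts to look and compute and a tool call to move; the robot and the scene stay as the last step left them, time stands still between calls to the robot, and variables do not carry over. Pictures are saved under pics/ and viewed, and the job is handed in when it is done.

Besides the shell and the picture viewer there is one more tool, called after "Call:" as name(argument=value, ...) on one line, values as JSON. drive_tool: Moves the arm, as the interface text tells. Its arguments: {"type":"object","properties":{"rows":{"type":"array","items":{"type":"number"}}},"required":["rows"]}

```bash
ls; mkdir -p pics
cat > h.py <<'E'
import numpy as np,cv2
from cell import read_state,vision,order
def snap(n,f):
    p,d=vision.read_camera(n); c=vision.get_calibration(n)
    cv2.imwrite(f'pics/{f}.png',p[:,:,::-1]); np.savez(f'pics/{f}.npz',p=p,d=d,**{k:np.array(v) for k,v in c.items()})
    return p,d,c
def world(c,u,v,d):
    f=240/np.tan(np.radians(float(c['fov_y']))/2)
    X=np.array([(u-c['cx'])*d/f,(v-c['cy'])*d/f,d])
    return np.array(c['R']).T@(X-np.array(c['t']))
def proj(c,X):
    f=240/np.tan(np.radians(float(c['fov_y']))/2)
    q=np.array(c['R'])@np.array(X)+np.array(c['t'])
    return f*q[0]/q[2]+c['cx'],f*q[1]/q[2]+c['cy']
E
python3 - <<'E'
from h import *
for n in('scene','side','wrist'):
    p,d,c=snap(n,n+'0'); print(n,c)
print(read_state())
E
```

```text
pics
scene {'fov_y': 46.87996957842509, 'cx': 316.95640403408737, 'cy': 241.20429837954003, 'R': array([[-7.99081778e-01,  6.01221917e-01,  7.19893728e-04],
       [ 4.87327403e-01,  6.48405334e-01, -5.84878214e-01],
       [-3.52108384e-01, -4.67014700e-01, -8.11120802e-01]]), 't': array([ 0.55059512, -0.0467943 ,  1.29446262])}
side {'fov_y': 43.8669300048754, 'cx': 319.53078386864274, 'cy': 241.49967266650742, 'R': array([[-0.85603034, -0.5168869 , -0.00632341],
       [-0.33732548,  0.56783942, -0.75084613],
       [ 0.39169322, -0.64061402, -0.66044689]]), 't': array([0.36331415, 0.41541622, 0.98222193])}
wrist {'fov_y': 65.70646984690485, 'cx': 321.8427580429841, 'cy': 243.157447406148, 'R': array([[ 0.22932353, -0.97334913, -0.00147892],
       [-0.93270725, -0.22018217,  0.28561688],
       [-0.27833057, -0.06411927, -0.95834274]]), 't': array([-0.67493172, -0.03447406,  0.39022681])}
{'time_s': 0.15, 'joint_pos': array([ 1.31007755,  0.46924801, -0.0485937 ,  1.53336973,  0.02412572,
        1.14101153, -0.08228506]), 'joint_vel': array([ 0.0008523 , -0.00345565,  0.00175629, -0.00387816, -0.00065807,
        0.00064728, -0.00017898]), 'tau': array([ 1.79072117e-04, -5.08427310e+01, -8.10135948e-02, -2.36419308e+01,
       -6.13139221e-02,  3.56664369e-02,  1.10912538e-04]), 'tool_pos': array([ 0.15497535, -0.65646558,  0.18586714]), 'orientation': array([ 3.14152466e+00,  1.44865376e-03, -1.33892852e+00]), 'contact_force': array([-0.64282229, -0.09172973, -0.46722525]), 'wrist_torque': array([0.03320146, 0.02631171, 0.03438576]), 'width': 0.08723308439212225}
```

View pics/scene0.png

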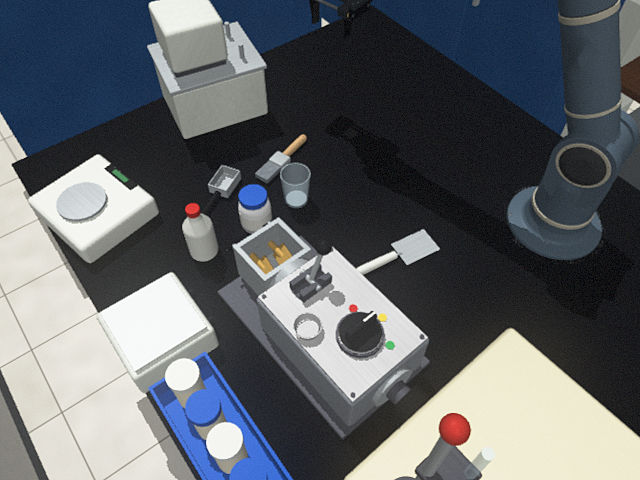

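View pics/side0.png

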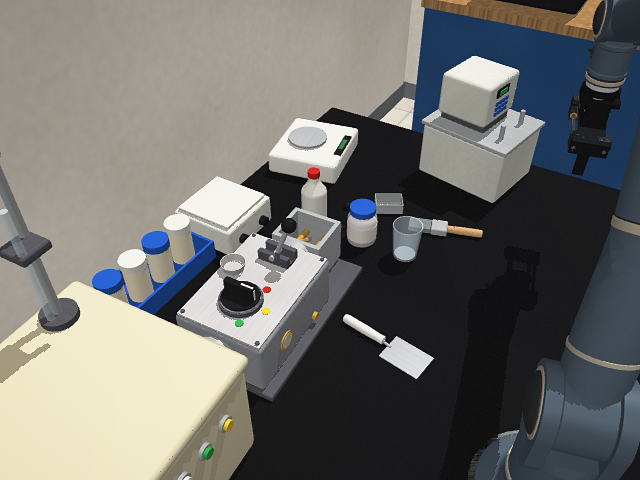

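View pics/wrist0.png

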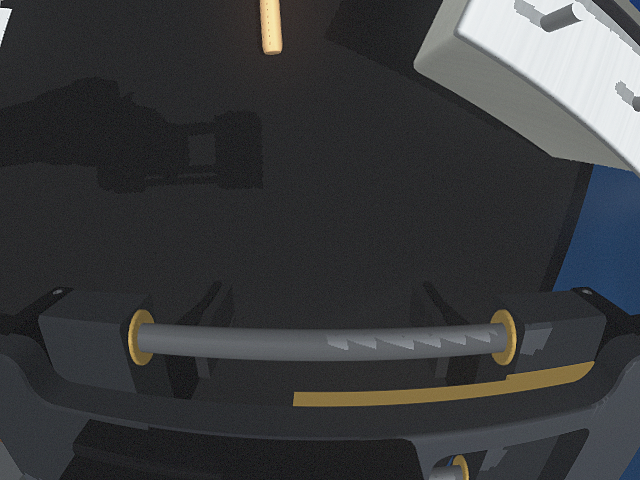

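The scene picture shows the knob at about (360,333), with the yellow dot at (383,318), green at (391,345), red at (353,309), the dish at (308,327) and the black ball near (323,248). Next I'll measure these in both cameras.

```bash
cat > m.py <<'E'
from h import *
for n,roi in(('scene',(230,420,230,410)),('side',(170,350,210,345))):
    z=np.load(f'pics/{n}0.npz'); p=z['p'];d=z['d'];c=z
    hsv=cv2.cvtColor(p,cv2.COLOR_RGB2HSV)
    u0,u1,v0,v1=roi
    for nm,lo,hi in(('green',45,80),('yellow',22,35),('red',0,8)):
        m=((hsv[:,:,0]>=lo)&(hsv[:,:,0]<=hi)&(hsv[:,:,1]>150)&(hsv[:,:,2]>100)).astype(np.uint8)
        mm=np.zeros_like(m);mm[v0:v1,u0:u1]=m[v0:v1,u0:u1]
        k,l,s,ce=cv2.connectedComponentsWithStats(mm)
        for i in range(1,k):
            if s[i,4]>20:
                dd=np.median(d[l==i]); print(n,nm,ce[i].round(1),s[i,4],world(c,ce[i][0],ce[i][1],dd).round(4))
    im=p[v0:v1,u0:u1,::-1]
    cv2.imwrite(f'pics/{n}crop.png',cv2.resize(im,None,fx=4,fy=4,interpolation=2)[:600*2])
    cv2.imwrite(f'pics/{n}crop.png',cv2.resize(im,(min(800,int(im.shape[1]*600/im.shape[0])),int(im.shape[0]*min(800,int(im.shape[1]*600/im.shape[0]))/im.shape[1]))))
E
python3 m.py
```

```text
scene yellow [381.9 317.2] 41 [ 0.5415 -0.0021  0.1355]
scene red [353. 308.] 45 [ 0.5714 -0.0476  0.136 ]
side green [238.6 322.6] 42 [0.5671 0.0466 0.1373]
side yellow [265.5 310.5] 42 [ 0.5415 -0.002   0.1382]
side red [266.4 289.3] 40 [ 0.572  -0.0483  0.1374]
```

View pics/scenecrop.png

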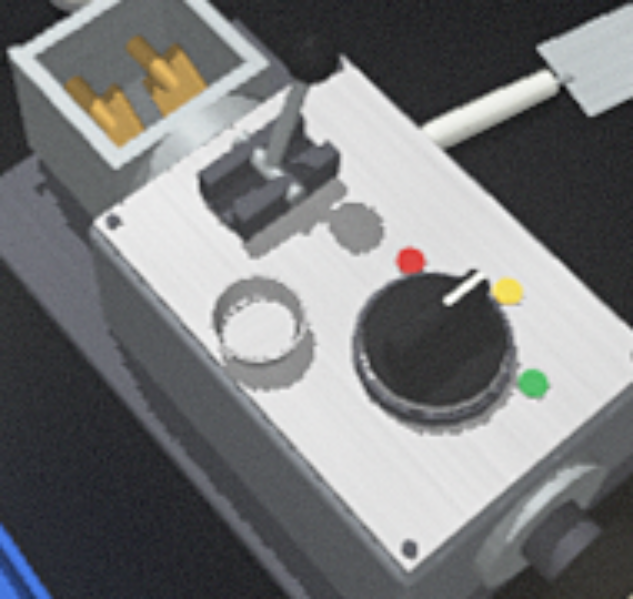

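View pics/sidecrop.png

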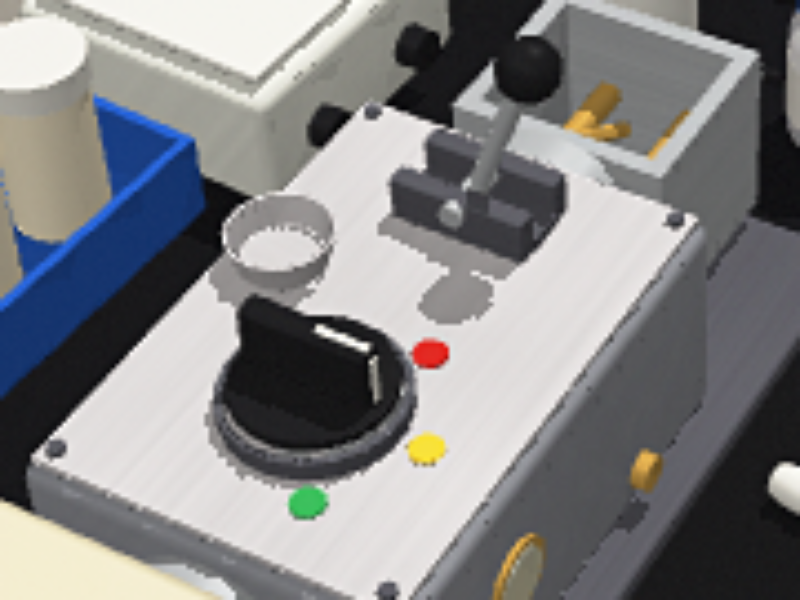

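Run:
```python
from h import *
from scipy.optimize import least_squares
P=dict(y=(.5415,-.002),r=(.5717,-.048),g=(.5671,.0466))
f=lambda q:[np.hypot(P[k][0]-q[0],P[k][1]-q[1])-.055 for k in P]
s=least_squares(f,[.6,0]);print(s.x,s.fun)
for k in P: print(k,np.degrees(np.arctan2(P[k][1]-s.x[1],P[k][0]-s.x[0]))%360)
# point cloud of upper stuff
for n in('scene','side'):
    z=np.load(f'pics/{n}0.npz');p=z['p'];d=z['d']
    v,u=np.mgrid[0:480,0:640]
    f_=240/np.tan(np.radians(float(z['fov_y']))/2)
    X=np.stack([(u-z['cx'])*d/f_,(v-z['cy'])*d/f_,d],-1)
    W=(X-z['t'])@z['R']
    bri=p.max(2)
    # cover plate
    m=(np.abs(W[...,2]-.136)<.004)&(W[...,0]>.45)&(W[...,0]<.8)&(W[...,1]>-.2)&(W[...,1]<.2)&(d>0)
    q=W[m][:,:2].astype(np.float32); print(n,'plate',m.sum(),cv2.minAreaRect(q),np.median(W[m][:,2]))
    # knob skirt and bar : dark near axis
    r=np.hypot(W[...,0]-s.x[0],W[...,1]-s.x[1])
    k=(r<.045)&(W[...,2]>.14)&(d>0)
    hz=W[k][:,2]; print('knob z hist',np.histogram(hz,np.arange(.14,.22,.005)))
    top=k&(W[...,2]>np.percentile(hz,99)-.005)
    t=W[top]; print('top',top.sum(),t.mean(0), cv2.minAreaRect(t[:,:2].astype(np.float32)))
    b=(W[...,2]>.19)&(W[...,0]>.45)&(W[...,0]<.75)&(W[...,1]>-.2)&(W[...,1]<.0)&(d>0)&(bri<90)
    t=W[b]; print('ball',b.sum(), t.mean(0),t.min(0),t.max(0))
```

```text
[0.5967401  0.00062964] [ 0.00030265 -0.00030221 -0.00030257]
y 182.7254413352035
r 242.75541416241145
g 122.81252208005847
scene plate 9299 ((0.6003209352493286, -0.04892508685588837), (0.18148180842399597, 0.26074108481407166), 3.2604753971099854) 0.1345024269646587
knob z hist (array([199, 208, 769,  50,  34,  33,  41,  61, 244,  13,   0,   0,   0,
         0,   0]), array([0.14 , 0.145, 0.15 , 0.155, 0.16 , 0.165, 0.17 , 0.175, 0.18 ,
       0.185, 0.19 , 0.195, 0.2  , 0.205, 0.21 , 0.215]))
top 263 [0.59864768 0.00134292 0.18248997] ((0.5984694957733154, 0.0010476838797330856), (0.0634738951921463, 0.01451372541487217), 2.7212889194488525)
ball 219 [ 0.57789798 -0.1314118   0.24023525] [ 0.56145994 -0.14751387  0.22825301] [ 0.58940372 -0.12013749  0.24916414]
side plate 6688 ((0.5909663438796997, -0.000555872917175293), (0.2108578085899353, 0.40044736862182617), 10.567376136779785) 0.13599303871564652
knob z hist (array([151, 154, 446, 131,  58,  56,  57,  62, 142,  68,   0,   0,   0,
         0,   0]), array([0.14 , 0.145, 0.15 , 0.155, 0.16 , 0.165, 0.17 , 0.175, 0.18 ,
       0.185, 0.19 , 0.195, 0.2  , 0.205, 0.21 , 0.215]))
top 180 [0.59460194 0.00164018 0.18447332] ((0.5959299802780151, 0.0014497246593236923), (0.06572327762842178, 0.015841055661439896), 3.825730800628662)
ball 194 [ 0.57061252 -0.13046546  0.23894014] [ 0.55821929 -0.14685865  0.19240009] [ 0.5864375  -0.1179295   0.25015252]
```

Run:
```python
from h import *
from scipy.spatial.transform import Rotation as Ro
z=np.load('pics/wrist0.npz');C=-z['R'].T@z['t'];s=read_state()
R=Ro.from_euler('xyz',s['orientation']).as_matrix()
print('cam in tool',R.T@(C-s['tool_pos']),'axis in tool',R.T@z['R'][2])
for n in('scene','side'):
    z=np.load(f'pics/{n}0.npz');d=z['d'];p=z['p']
    v,u=np.mgrid[0:480,0:640];f_=240/np.tan(np.radians(float(z['fov_y']))/2)
    W=(np.stack([(u-z['cx'])*d/f_,(v-z['cy'])*d/f_,d],-1)-z['t'])@z['R']
    m=(W[...,2]>.146)&(W[...,2]<.16)&(W[...,0]>.63)&(W[...,0]<.70)&(W[...,1]>-.1)&(W[...,1]<.06)
    print('dish',m.sum(),W[m].mean(0),W[m].min(0),W[m].max(0))
    m=(W[...,2]>.205)&(W[...,0]>.5)&(W[...,0]<.66)&(W[...,1]>-.16)&(W[...,1]<-.1)&(p.max(2)<70)
    from scipy.optimize import least_squares
    q=W[m]; r=least_squares(lambda c:np.linalg.norm(q-c,axis=1)-.015,q.mean(0)-[0,0,.01],loss='soft_l1',f_scale=.002)
    print('ball',m.sum(),r.x,r.cost)
```

```text
cam in tool [ 0.00074075 -0.07810148 -0.19695868] axis in tool [-1.67506073e-04  2.85551305e-01  9.58363409e-01]
dish 241 [ 0.65479235 -0.05232753  0.15052222] [ 0.63002655 -0.08942399  0.14603511] [0.68922322 0.01937816 0.15515376]
ball 216 [ 0.57440312 -0.13607954  0.23163092] 0.000130677511720876
dish 202 [ 0.66438274 -0.06279379  0.1510548 ] [ 0.63020212 -0.09115714  0.14600765] [0.69009165 0.02169208 0.15801655]
ball 188 [ 0.57482769 -0.13617216  0.23328447] 0.00018837277775696787
```

Call:
drive_tool(rows=[0,0,0,0,0,40,0,0,0,0,0,0,40,0,0,0,0,0,0,40,0,0,0,0,0,0,40,0,0,0,0,0,0,20,0])

```text
time_s: 0.57
tool_pos: [0.1555, -0.6582, 0.3725]
orientation: [-3.141, -0.008, -1.339]
contact_force: [-0.5, 0.2, 1.0]
width: 0.0617
```

Call:
drive_tool(rows=[0,0,6.8,17.6,26.4,0,0,0,0,6.8,17.6,26.4,0,0,0,0,6.8,17.6,26.4,0,0,0,0,6.8,17.6,26.4,0,0,0,0,6.8,17.6,26.4,0,0,0,0,6.8,17.6,26.4,0,0,0,0,6.8,17.6,26.4,0,0,0,0,6.8,17.6,26.4,0,0,0,0,6.8,17.6,26.4,0,0,0,0,6.8,17.6,26.4,0,0,0,0,6.8,17.6,26.4,0,0,0,0,6.8,17.6,26.4,0,0,0,0,6.8,17.6,26.4,0,0,0,0,6.8,17.6,26.4,0,0,0,0,6.8,17.6,26.4,0,0])

```text
time_s: 1.82
tool_pos: [0.4195, -0.2595, 0.3666]
orientation: [3.142, 0.0, 0.447]
contact_force: [1.4, -0.9, 0.2]
width: 0.0435
```

Call:
drive_tool(rows=[0,0,6.8,17.6,26.4,0,0,0,0,6.8,17.6,26.4,0,0,0,0,6.8,17.6,26.4,0,0,0,0,6.8,17.6,26.4,0,0,0,0,6.8,17.6,26.4,0,0,0,0,6.8,17.6,26.4,0,0,0,0,6.8,17.6,26.4,0,0,0,0,6.8,17.6,26.4,0,0,0,0,6.8,17.6,26.4,0,0,0,0,6.8,17.6,26.4,0,0,0,0,0,0,0,-30,0,0,0,0,0,0,-30,0,0,0,0,0,0,0,0])

```text
time_s: 2.9
tool_pos: [0.5918, 0.0025, 0.3005]
orientation: [-3.13, -0.0, 1.63]
contact_force: [-1.4, -0.2, -0.1]
width: 0.0435
```

Run:
```python
from h import *
p,d,c=snap('wrist','w1'); s=read_state(); print(s['tool_pos'],np.degrees(s['orientation']),s['joint_pos'],s['width'],s['contact_force'])
```

```text
[0.59322717 0.00217441 0.3036555 ] [-1.79600420e+02  5.77297042e-03  9.32862953e+01] [ 0.54402006  0.3704332  -0.83967701  1.53191347  0.27722306  1.37078596
  1.3091271 ] 0.04362283918954186 [ 0.49696087 -0.09539783 -0.21001214]
```

View pics/w1.png

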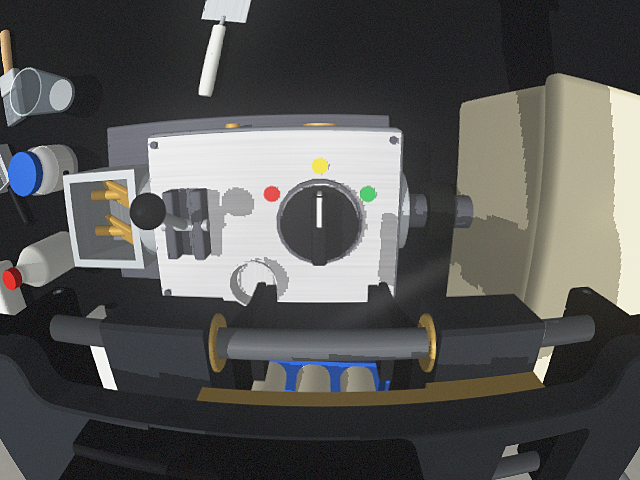

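```bash
cat >> h.py <<'E'
def fray(c,u,v,z):
    f=240/np.tan(np.radians(float(c['fov_y']))/2)
    x,y=u-c['cx'],v-c['cy'];r=np.hypot(x,y);t=r/f
    q=np.array([x/r*np.sin(t),y/r*np.sin(t),np.cos(t)])
    R=np.array(c['R']);C=-R.T@np.array(c['t']);w=R.T@q
    return C+w*(z-C[2])/w[2]
E
python3 - <<'E'
from h import *
z=np.load('pics/w1.npz');p=z['p']
hsv=cv2.cvtColor(p,cv2.COLOR_RGB2HSV).astype(int);H,S,V=hsv[...,0],hsv[...,1],hsv[...,2]
for nm,lo,hi in(('g',45,85),('y',22,35),('r',0,8)):
    m=((H>=lo)&(H<=hi)&(S>100)&(V>100));m[:,:250]=0;m[:,400:]=0;m[:140]=0;m[220:]=0
    v,u=np.nonzero(m);print(nm,len(u),u.mean(),v.mean(),fray(z,u.mean(),v.mean(),.1355).round(4))
sub=np.zeros((480,640),bool);sub[186:235,305:333]=True
m=sub&(V>150);v,u=np.nonzero(m);print('line',len(u),u.min(),u.max(),v.min(),v.max())
pts=np.array([fray(z,a,b,.1835)[:2] for a,b in zip(u,v)])
vx=cv2.fitLine(pts.astype(np.float32),cv2.DIST_L2,0,.01,.01).ravel();print(vx,np.degrees(np.arctan2(vx[1],vx[0])),pts.min(0),pts.max(0))
cv2.imwrite('pics/w1c.png',cv2.resize(p[150:310,120:400,::-1],(784,448),interpolation=2))
E
```

```text
g 184 367.2880434782609 193.7391304347826 [0.5683 0.0453 0.1355]
y 201 319.39800995024876 165.65174129353233 [ 0.5433 -0.0039  0.1355]
r 193 271.2020725388601 193.46113989637306 [ 0.5734 -0.0504  0.1355]
line 164 305 332 186 227
[ 0.9970472   0.0767917   0.5785519  -0.00208194] 4.4041753 [ 0.55662949 -0.01518913] [0.59358229 0.00796858]
```

View pics/w1c.png

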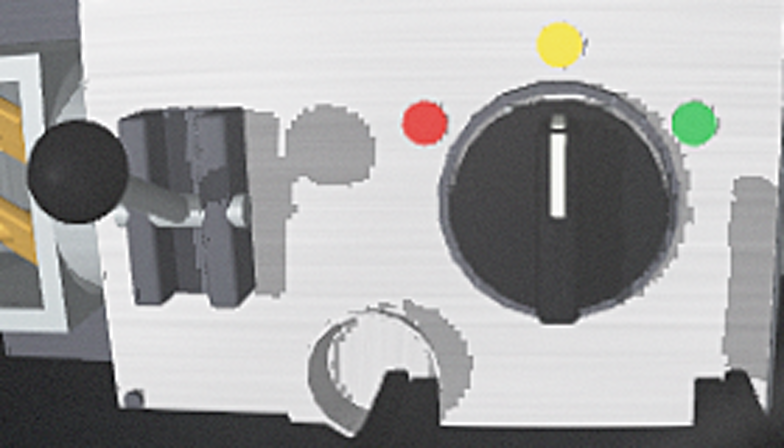

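Run:
```python
from h import *
z=np.load('pics/w1.npz');p=z['p'];V=p.max(2)
m=np.zeros((480,640),bool);m[196:228,312:326]=V[196:228,312:326]>130
v,u=np.nonzero(m);print(len(u))
pts=np.array([fray(z,a,b,.1835)[:2] for a,b in zip(u,v)])
vx=cv2.fitLine(pts.astype(np.float32),cv2.DIST_L2,0,.01,.01).ravel();print(vx,np.degrees(np.arctan2(vx[1],vx[0])),pts.min(0),pts.max(0))
print('y at x=.597',vx[3]+(.597-vx[2])*vx[1]/vx[0])
for uv in((319.5,190),(319.3,265)): print(fray(z,*uv,.1835))
from scipy.optimize import least_squares
P=np.array([[.5683,.0453],[.5433,-.0039],[.5734,-.0504]])
s=least_squares(lambda q:np.linalg.norm(P-q,axis=1)-.055,[.6,0]).x;print(s,np.degrees(np.arctan2(*(P-s).T[::-1]))%360)
```

```text
148
[ 0.99847925  0.0551292   0.58039457 -0.00189581] 3.1602724 [ 0.56764186 -0.00432114] [5.93582295e-01 5.34843767e-04]
y at x=.597 -0.0009789704
[ 0.56072876 -0.00255396  0.1835    ]
[0.62890109 0.0010398  0.1835    ]
[ 0.59809096 -0.00109848] [122.7031989  182.92704125 243.39758861]
```

Call:
drive_tool(rows=[0,0,0,2,-1,-25,0,0,0,0,2,-1,-25,0,0,0,0,0,0,-25,0,0,0,0,0,0,-25,0,0,0,0,0,0,0,0,0,0,0,0,0,0,0,0,0,0,0,0,0,0])

```text
time_s: 3.53
tool_pos: [0.6007, 0.0012, 0.2094]
orientation: [3.138, -0.0, 1.627]
contact_force: [-0.4, -0.2, 1.1]
width: 0.0435
```

Run:
```python
from h import *
s=read_state(); print(s['tool_pos'],np.degrees(s['orientation']),s['width'],s['contact_force'],s['wrist_torque'])
p,d,c=snap('side','s1');u,v=237,297
cv2.imwrite('pics/s1c.png',cv2.resize(p[200:350,140:340,::-1],(800,600),interpolation=2))
```

```text
[0.60070956 0.00116687 0.20935236] [ 1.79782982e+02 -6.79390130e-03  9.32414278e+01] 0.04352794111148031 [-0.4159037  -0.21958771  1.10069797] [ 0.07527614 -0.11172819 -0.03220254]
```

View pics/s1c.png

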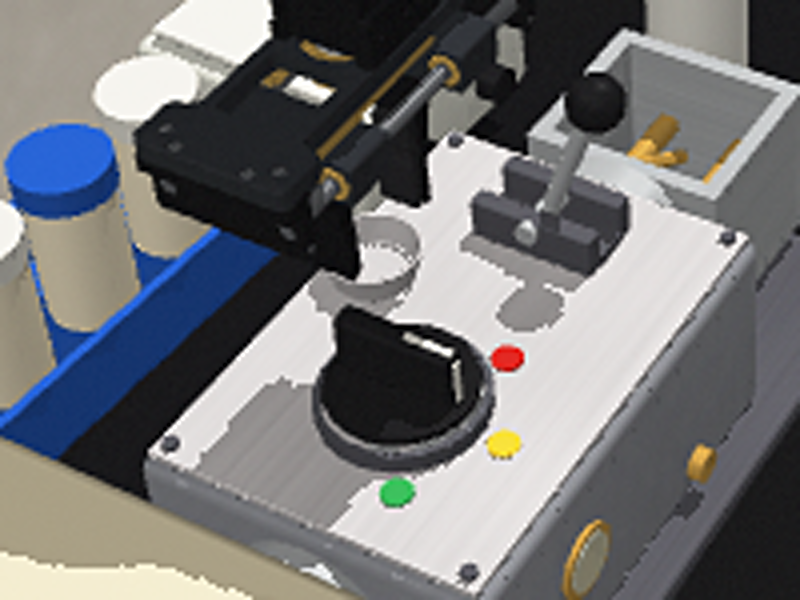

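Call:
drive_tool(rows=[0,0,0,0,0,0,0,0,0,0,0,0,0,0,0,0,0,0,0,0,0,0,0,0,0,0,0,0])

```text
time_s: 3.92
tool_pos: [0.5993, 0.0011, 0.2072]
orientation: [3.141, 0.0, 1.628]
contact_force: [0.5, -0.9, -0.1]
width: 0.0433
```

Run:
```python
from h import *
s=read_state(); print(s['tool_pos'],np.degrees(s['orientation']),s['width'],s['contact_force'],s['wrist_torque'],s['joint_vel'])
```

```text
[0.59933279 0.00105507 0.20722101] [1.79956417e+02 6.41430634e-03 9.32755311e+01] 0.043307120392821495 [ 0.47852176 -0.86871756 -0.11863373] [ 0.08111167 -0.11679021  0.006901  ] [ 1.89893654e-03  5.79060280e-03  1.03831691e-03  3.89537785e-03
 -3.32484699e-06 -7.15736465e-04 -1.04486627e-03]
```

Call:
drive_tool(rows=[0,0,0,-1,-1,-12,0,0,0,0,-1,0,-12,0,0,0,0,0,0,-12,0,0,0,0,0,0,-12,0,0,0,0,0,0,0,0,0,0,0,0,0,0,0,0,0,0,0,0,0,0,0,0,0,0,0,0,0,0,0,0,0,0,0,0])

```text
time_s: 4.67
tool_pos: [0.5976, 0.0002, 0.1593]
orientation: [3.14, -0.0, 1.628]
contact_force: [1.0, 0.2, 0.4]
width: 0.0439
```

Run:
```python
from h import *
s=read_state(); print(s['tool_pos'],np.degrees(s['orientation']),s['width'],s['contact_force'],s['wrist_torque'])
p,d,c=snap('side','s2')
cv2.imwrite('pics/s2c.png',cv2.resize(p[200:350,140:340,::-1],(800,600),interpolation=2))
p,d,c=snap('scene','c2')
cv2.imwrite('pics/c2c.png',cv2.resize(p[230:380,270:470,::-1],(800,600),interpolation=2))
```

```text
[5.97626932e-01 2.18960133e-04 1.59330232e-01] [ 1.79928649e+02 -3.28334026e-03  9.32835945e+01] 0.04387050545157613 [0.99403669 0.17244359 0.38525023] [ 0.0934299  -0.11821565  0.04144643]
```

View pics/s2c.png

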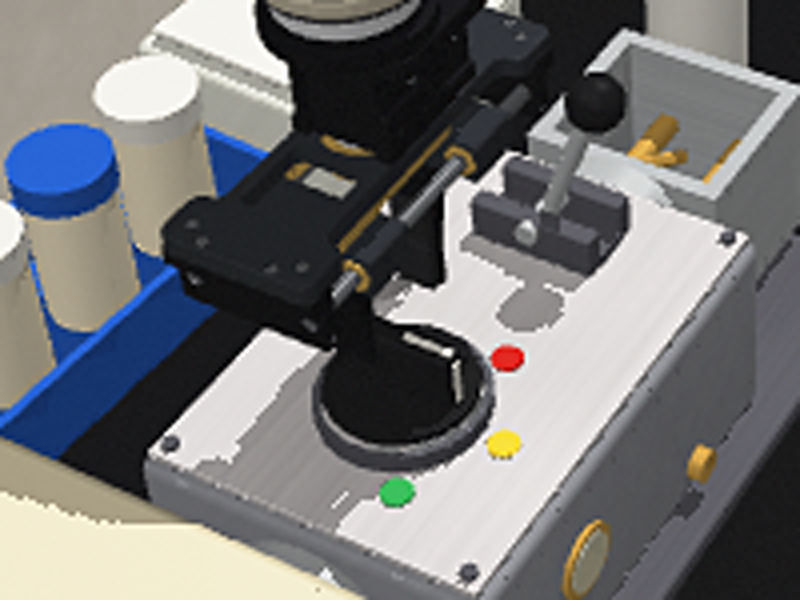

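View pics/c2c.png

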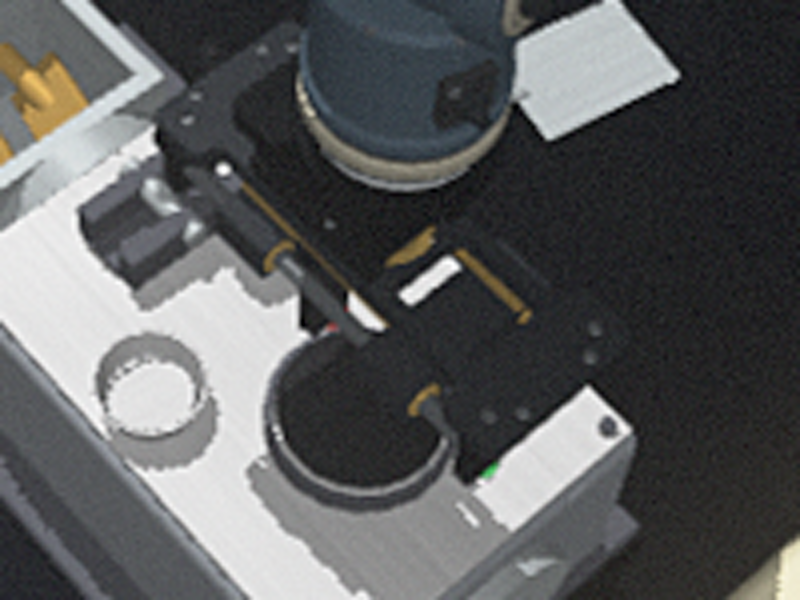

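Call:
drive_tool(rows=[0,0,0,0,0,0,0.5,0,0,0,0,0,0,0.55,0,0,0,0,0,0,0.6,0,0,0,0,0,0,0.65,0,0,0,0,0,0,0.7,0,0,0,0,0,0,0.75,0,0,0,0,0,0,0.8,0,0,0,0,0,0,1,0,0,0,0,0,0,1,0,0,0,0,0,0,1])

```text
time_s: 5.6
tool_pos: [0.5971, 0.0, 0.1587]
orientation: [-3.142, -0.0, 1.628]
contact_force: [0.1, 0.2, 0.3]
width: 0.0015
```

Run:
```python
from h import *
s=read_state(); print(s['tool_pos'],np.degrees(s['orientation']),s['width'],s['contact_force'],s['wrist_torque'])
```

```text
[5.97096021e-01 4.52886728e-05 1.58650871e-01] [-1.79994830e+02 -4.50009861e-03  9.32821979e+01] 0.001526650755016845 [0.06311628 0.17812144 0.25621996] [ 0.06243912 -0.20387674 -0.03884147]
```

Run:
```python
from h import *
p,d,c=snap('side','s3')
cv2.imwrite('pics/s3c.png',cv2.resize(p[200:350,140:340,::-1],(800,600),interpolation=2))
p,d,c=snap('wrist','w3')
s=read_state(); print(s['tool_pos'],s['width'])
```

```text
[5.97100368e-01 1.15098191e-05 1.58665612e-01] 0.0010510495779287093
```

View pics/s3c.png

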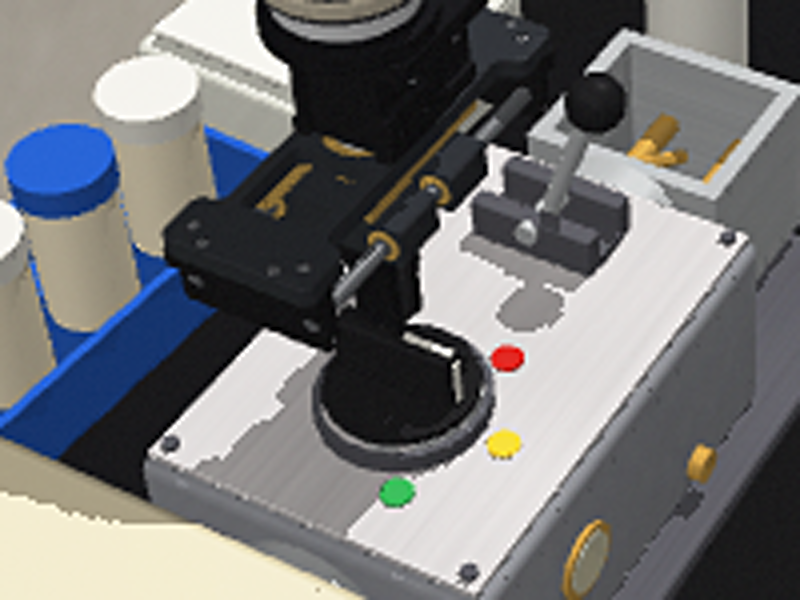

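View pics/w3.png

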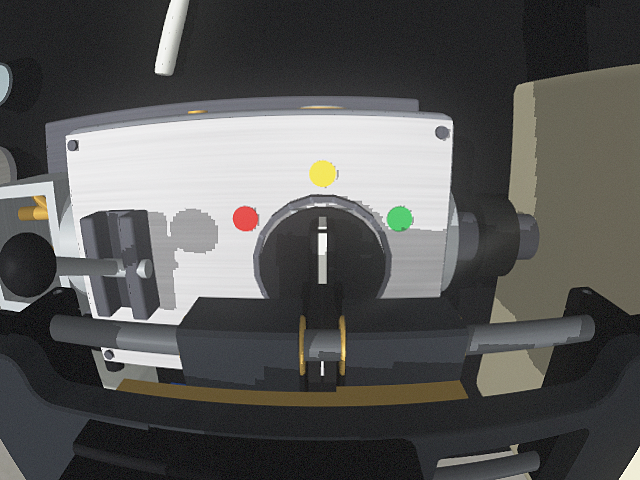

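Run:
```python
from h import *
z=np.load('pics/s3.npz')
for X in((.597,0,.1587),(.597,0,.178),(.597,0,.1835),(.565,-.001,.1835),(.629,.002,.1835)):
    u,v=proj(z,X);print(X,(u-140)*4,(v-200)*4)
p=z['p'];d=z['d']
cv2.imwrite('pics/s3d.png',cv2.resize(np.clip(p[250:320,205:285,::-1].astype(float)*3,0,255).astype(np.uint8),(800,700)[:1]+(600,),interpolation=cv2.INTER_NEAREST))
# points of gripper finger
v,u=np.mgrid[0:480,0:640];f_=240/np.tan(np.radians(float(z['fov_y']))/2)
W=(np.stack([(u-z['cx'])*d/f_,(v-z['cy'])*d/f_,d],-1)-z['t'])@z['R']
for vv in range(268,300,3): print(vv,[tuple((W[vv,uu]*1000).round().astype(int)) for uu in (224,228,232,236,240,244,248)])
```

```text
(0.597, 0, 0.1587) 399.02078130413656 369.5384270293241
(0.597, 0, 0.178) 395.05317159668607 340.4501032265307
(0.597, 0, 0.1835) 393.9055910447926 332.03667621515365
(0.565, -0.001, 0.1835) 451.7852993469162 356.3727904531411
(0.629, 0.002, 0.1835) 335.9352340164428 309.529851465491
268 [(np.int64(557), np.int64(73), np.int64(302)), (np.int64(565), np.int64(55), np.int64(283)), (np.int64(562), np.int64(49), np.int64(280)), (np.int64(587), np.int64(12), np.int64(237)), (np.int64(590), np.int64(-1), np.int64(224)), (np.int64(588), np.int64(-11), np.int64(217)), (np.int64(638), np.int64(-79), np.int64(137))]
271 [(np.int64(565), np.int64(65), np.int64(285)), (np.int64(560), np.int64(62), np.int64(284)), (np.int64(598), np.int64(12), np.int64(224)), (np.int64(588), np.int64(12), np.int64(229)), (np.int64(587), np.int64(2), np.int64(221)), (np.int64(587), np.int64(-8), np.int64(212)), (np.int64(634), np.int64(-72), np.int64(135))]
274 [(np.int64(564), np.int64(68), np.int64(281)), (np.int64(661), np.int64(-43), np.int64(138)), (np.int64(599), np.int64(11), np.int64(215)), (np.int64(590),
[... 2053 characters left out ...]
64(171)), (np.int64(573), np.int64(4), np.int64(176))]
295 [(np.int64(621), np.int64(18), np.int64(155)), (np.int64(615), np.int64(13), np.int64(154)), (np.int64(609), np.int64(9), np.int64(154)), (np.int64(602), np.int64(6), np.int64(154)), (np.int64(592), np.int64(6), np.int64(160)), (np.int64(582), np.int64(6), np.int64(165)), (np.int64(573), np.int64(5), np.int64(169))]
298 [(np.int64(617), np.int64(23), np.int64(154)), (np.int64(610), np.int64(19), np.int64(154)), (np.int64(605), np.int64(14), np.int64(152)), (np.int64(597), np.int64(13), np.int64(155)), (np.int64(592), np.int64(6), np.int64(152)), (np.int64(585), np.int64(4), np.int64(154)), (np.int64(575), np.int64(4), np.int64(159))]
```

View pics/s3d.png

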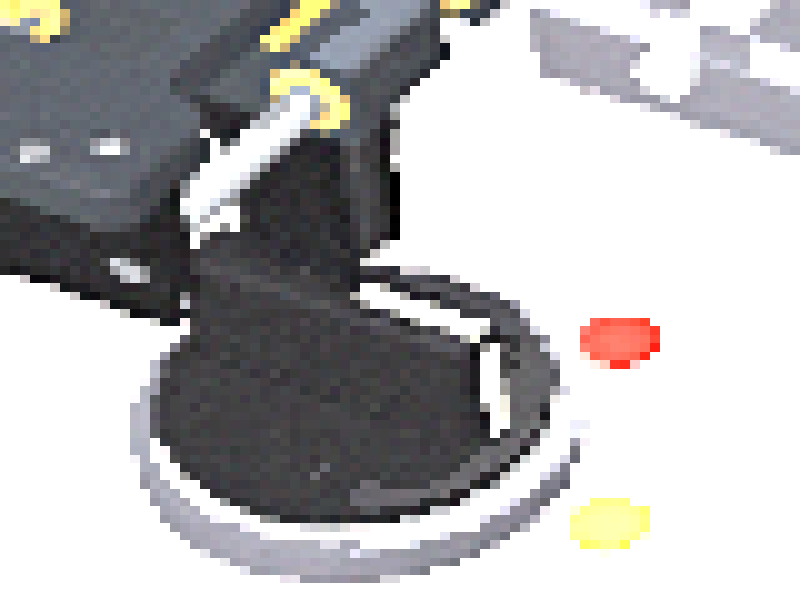

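Run:
```python
from h import *
for n in('s1','s2','s3','c2'):
    z=np.load(f'pics/{n}.npz');p=z['p'];d=z['d']
    v,u=np.mgrid[0:480,0:640];f_=240/np.tan(np.radians(float(z['fov_y']))/2)
    W=(np.stack([(u-z['cx'])*d/f_,(v-z['cy'])*d/f_,d],-1)-z['t'])@z['R']
    m=(np.abs(W[...,0]-.597)<.014)&(W[...,1]>.008)&(W[...,1]<.06)&(W[...,2]>.157)
    q=W[m]
    print(n,m.sum());
    for a in np.arange(.157,.26,.008):
        k=(q[:,2]>=a)&(q[:,2]<a+.008)
        if k.any(): print('  z',a.round(3),k.sum(),'y',q[k,1].min().round(4),q[k,1].max().round(4),'x',q[k,0].min().round(3),q[k,0].max().round(3))
```

```text
s1 2595
  z 0.157 10 y 0.0081 0.028 x 0.585 0.609
  z 0.165 4 y 0.0081 0.0099 x 0.602 0.61
  z 0.173 6 y 0.0086 0.0097 x 0.583 0.611
  z 0.181 6 y 0.0085 0.0099 x 0.6 0.609
  z 0.245 29 y 0.0243 0.0342 x 0.589 0.61
  z 0.253 38 y 0.0218 0.0335 x 0.589 0.607
s2 2281
  z 0.157 6 y 0.0081 0.0101 x 0.593 0.611
  z 0.165 7 y 0.0083 0.0097 x 0.593 0.6
  z 0.173 3 y 0.0081 0.0089 x 0.592 0.601
  z 0.181 1 y 0.0081 0.0081 x 0.592 0.592
  z 0.189 2 y 0.0287 0.0289 x 0.586 0.597
  z 0.197 31 y 0.021 0.0333 x 0.584 0.603
  z 0.205 31 y 0.0236 0.0319 x 0.584 0.603
  z 0.213 26 y 0.0234 0.0329 x 0.585 0.601
  z 0.221 26 y 0.0233 0.0341 x 0.585 0.598
  z 0.229 19 y 0.0242 0.0358 x 0.584 0.594
  z 0.237 10 y 0.0311 0.0372 x 0.585 0.59
  z 0.245 1 y 0.0359 0.0359 x 0.585 0.585
s3 2319
  z 0.157 12 y 0.008 0.0269 x 0.583 0.61
  z 0.165 5 y 0.0083 0.0101 x 0.594 0.608
  z 0.173 12 y 0.008 0.0095 x 0.585 0.611
  z 0.181 3 y 0.008 0.0086 x 0.604 0.61
  z 0.189 2 y 0.0084 0.0094 x 0.587 0.59
  z 0.197 27 y 0.0083 0.0117 x 0.587 0.609
  z 0.205 31 y 0.0084 0.0122 x 0.588 0.609
  z 0.213 24 y 0.0086 0.0118 x 0.585 0.606
  z 0.221 24 y 0.0083 0.0136 x 0.584 0.603
  z 0.229 14 y 0.0091 0.0148 x 0.586 0.608
  z 0.237 18 y 0.0096 0.0171 x 0.586 0.606
  z 0.253 1 y 0.0277 0.0277 x 0.594 0.594
c2 2278
  z 0.157 6 y 0.0082 0.0085 x 0.594 0.61
  z 0.165 6 y 0.0081 0.0088 x 0.604 0.611
  z 0.173 3 y 0.0084 0.0088 x 0.603 0.609
  z 0.181 2 y 0.0083 0.009 x 0.603 0.606
  z 0.189 2 y 0.0249 0.0288 x 0.607 0.608
  z 0.197 7 y 0.0245 0.0326 x 0.607 0.61
```

The pictures disagree with the reported TCP: the fingers shut above the bar. By depth, the real tips sit at about z 0.19 while the state reports 0.159. I'll go by the pictures, so open and go lower in watched steps.

Call:
drive_tool(rows=[0,0,0,0,0,0,0,0,0,0,0,0,0,0,0,0,0,0,0,0,0,0,0,0,0,0,0,0,0,0,0,0,0,0,0,0,0,0,0,0,-10,0,0,0,0,0,0,-10,0,0,0,0,0,0,0,0,0,0,0,0,0,0,0,0,0,0,0,0,0,0,0,0,0,0,0,0,0])

```text
time_s: 6.62
tool_pos: [0.5973, 0.0002, 0.1388]
orientation: [3.141, -0.0, 1.628]
contact_force: [-0.7, -0.2, 0.9]
width: 0.0436
```

```bash
cat > fz.py <<'E'
from h import *
import sys
from scipy.spatial.transform import Rotation as Ro
t=sys.argv[1]
s=read_state(); print(s['tool_pos'],np.degrees(s['orientation']),s['width'],s['contact_force'])
for n in('side','scene'):
    snap(n,n+t);z=np.load(f'pics/{n}{t}.npz');p=z['p'];d=z['d']
    v,u=np.mgrid[0:480,0:640];f_=240/np.tan(np.radians(float(z['fov_y']))/2)
    W=(np.stack([(u-z['cx'])*d/f_,(v-z['cy'])*d/f_,d],-1)-z['t'])@z['R']
    R=Ro.from_euler('xyz',s['orientation']).as_matrix()
    L=(W-s['tool_pos'])@R
    hw=s['width']/2
    for sg in(1,-1):
        m=(np.abs(L[...,1])<.012)&(L[...,0]*sg>hw-.003)&(L[...,0]*sg<hw+.02)&(L[...,2]<.02)&(L[...,2]>-.075)
        if m.sum()>5:
            q=L[m]; print(n,sg,'pts',m.sum(),'tool z max,95%',q[:,2].max().round(4),np.percentile(q[:,2],95).round(4),'hist',np.histogram(q[:,2],np.arange(-.075,.021,.01))[0])
    r=(200,350,140,340) if n=='side' else (230,380,270,470)
    cv2.imwrite(f'pics/{n}{t}c.png',cv2.resize(np.clip(p[r[0]:r[1],r[2]:r[3],::-1]*1.8,0,255).astype(np.uint8),(800,600),interpolation=2))
E
python3 fz.py 4
```

```text
[5.97339763e-01 2.09298667e-04 1.38847301e-01] [ 1.79977864e+02 -1.22083379e-02  9.32882518e+01] 0.043552858026916774 [-0.72084101 -0.20842972  0.90070586]
side 1 pts 281 tool z max,95% 0.0054 0.002 hist [25 31 36 31  0 36 91 28  3]
side -1 pts 160 tool z max,95% -0.0106 -0.0127 hist [36 25 37 34  0 13 15  0  0]
scene 1 pts 152 tool z max,95% 0.0073 0.0057 hist [  0   0   0   4   0   6 102  27  13]
scene -1 pts 153 tool z max,95% -0.0018 -0.0061 hist [ 6 11 26 17  2  9 76  6  0]
```

View pics/side4c.png

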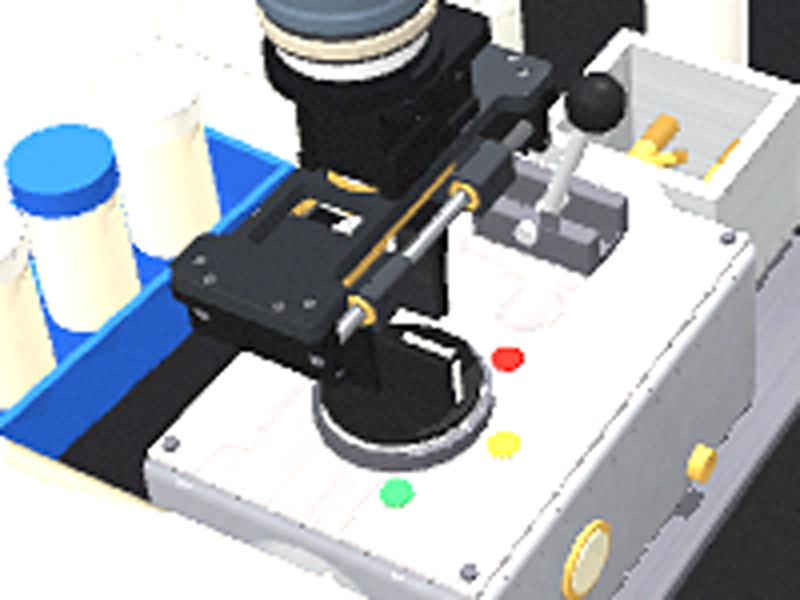

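Run:
```python
from h import *
from scipy.spatial.transform import Rotation as Ro
s=read_state()
R=Ro.from_euler('xyz',s['orientation']).as_matrix()
for n in('side4','scene4'):
    z=np.load(f'pics/{n}.npz');p=z['p'];d=z['d']
    v,u=np.mgrid[0:480,0:640];f_=240/np.tan(np.radians(float(z['fov_y']))/2)
    W=(np.stack([(u-z['cx'])*d/f_,(v-z['cy'])*d/f_,d],-1)-z['t'])@z['R']
    L=(W-s['tool_pos'])@R
    for a in np.arange(-.24,-.07,.02):
        m=(L[...,2]>a)&(L[...,2]<a+.02)&(np.abs(L[...,1])<.1)&(np.abs(L[...,0])<.115)&(W[...,2]>.2)&(p.max(2)<120)
        if m.sum()>20:q=L[m];print(n,a.round(3),m.sum(),np.percentile(q,1,axis=0).round(3),np.percentile(q,99,axis=0).round(3))
```

```text
side4 -0.24 124 [-0.012 -0.037 -0.24 ] [ 0.037  0.017 -0.22 ]
side4 -0.22 631 [-0.049 -0.037 -0.22 ] [ 0.038  0.03  -0.201]
side4 -0.2 141 [-0.046 -0.037 -0.2  ] [ 0.019  0.021 -0.18 ]
side4 -0.18 408 [-0.048 -0.026 -0.18 ] [ 0.018  0.022 -0.16 ]
side4 -0.16 1720 [-0.092 -0.037 -0.159] [ 0.096  0.035 -0.14 ]
side4 -0.14 978 [-0.084 -0.038 -0.14 ] [ 0.094  0.032 -0.12 ]
side4 -0.12 403 [-0.085 -0.037 -0.12 ] [ 0.088  0.036 -0.102]
side4 -0.1 52 [-0.034 -0.011 -0.098] [ 0.036  0.01  -0.08 ]
side4 -0.08 107 [-0.032 -0.011 -0.079] [ 0.036  0.008 -0.061]
scene4 -0.24 142 [-0.022 -0.012 -0.24 ] [ 0.037  0.038 -0.22 ]
scene4 -0.22 770 [-0.049 -0.017 -0.219] [ 0.038  0.039 -0.201]
scene4 -0.2 69 [-0.045  0.019 -0.2  ] [ 0.018  0.039 -0.181]
scene4 -0.18 95 [-0.037  0.006 -0.178] [ 0.018  0.025 -0.16 ]
scene4 -0.16 2387 [-0.093 -0.034 -0.159] [ 0.095  0.038 -0.14 ]
scene4 -0.14 1250 [-0.085 -0.036 -0.14 ] [ 0.094  0.039 -0.12 ]
scene4 -0.12 221 [-0.083 -0.02  -0.12 ] [ 0.088  0.04  -0.105]
scene4 -0.1 30 [-0.034  0.007 -0.099] [-0.022  0.013 -0.081]
```

Call:
drive_tool(rows=[0,0,0,0,0,-4,0,0,0,0,0,0,-4,0,0,0,0,0,0,-3,0,0,0,0,0,0,0,0,0,0,0,0,0,0,0,0,0,0,0,0,-2,0,0,0,0,0,0,-2,0,0,0,0,0,0,0,0,0,0,0,0,0,0,0,0,0,0,0,0,0,0])

```text
time_s: 7.55
tool_pos: [0.5972, 0.0, 0.1237]
orientation: [3.142, -0.0, 1.628]
contact_force: [0.5, -0.1, -0.3]
width: 0.0436
```

```bash
python3 fz.py 5
```

```text
[5.97154992e-01 3.33968393e-05 1.23713942e-01] [ 1.79997254e+02 -3.54656673e-03  9.32792518e+01] 0.04360538518980886 [ 0.47312629 -0.05980649 -0.26394349]
side 1 pts 252 tool z max,95% -0.0107 -0.0158 hist [22 34 37 22 91 36 10  0  0]
side -1 pts 129 tool z max,95% -0.0207 -0.0288 hist [31 36 31 21  7  3  0  0  0]
scene 1 pts 82 tool z max,95% -0.0074 -0.0088 hist [ 0  0  0  0 43 19 20  0  0]
scene -1 pts 96 tool z max,95% -0.0177 -0.0203 hist [ 5 12 17 23 30  9  0  0  0]
```

View pics/side5c.png

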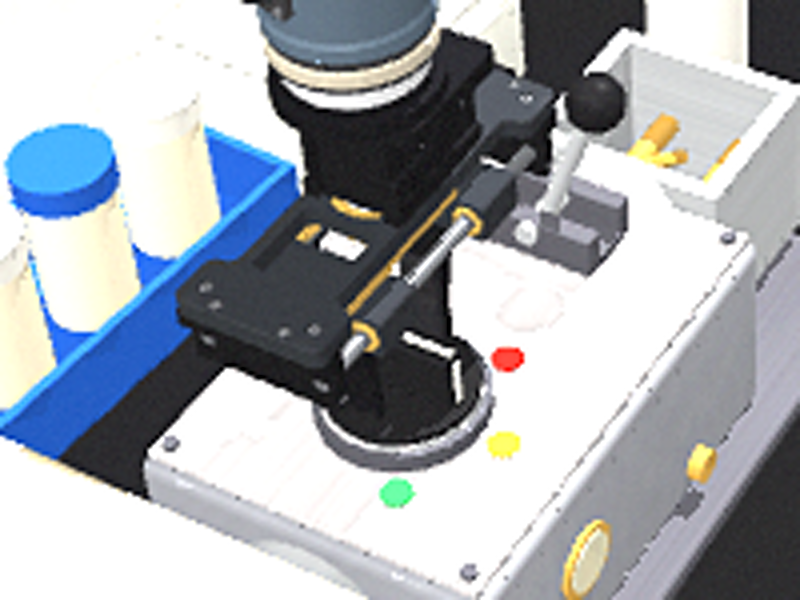

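Call:
drive_tool(rows=[0,0,0,0,0,0,0.5,0,0,0,0,0,0,0.55,0,0,0,0,0,0,0.6,0,0,0,0,0,0,0.65,0,0,0,0,0,0,0.7,0,0,0,0,0,0,0.75,0,0,0,0,0,0,0.8,0,0,0,0,0,0,1,0,0,0,0,0,0,1,0,0,0,0,0,0,1])

```text
time_s: 8.48
tool_pos: [0.5971, 0.0001, 0.1237]
orientation: [-3.142, -0.0, 1.628]
contact_force: [0.2, -0.2, -0.4]
width: 0.014
```

```bash
cat > st.py <<'E'
from h import *
s=read_state(); print(s['time_s'],(s['tool_pos']*1000).round(2),np.degrees(s['orientation']).round(2),s['width'].round(4),s['contact_force'].round(2),s['wrist_torque'].round(2))
E
python3 st.py
```

```text
Traceback (most recent call last):
  File "st.py", line 2, in <module>
    s=read_state(); print(s['time_s'],(s['tool_pos']*1000).round(2),np.degrees(s['orientation']).round(2),s['width'].round(4),s['contact_force'].round(2),s['wrist_torque'].round(2))
                                                                                                          ^^^^^^^^^^^^^^^^
AttributeError: 'float' object has no attribute 'round'
```

Gripped at 14.0 mm, which matches the bar's thickness. I'll lift in small steps.

Call:
drive_tool(rows=[0,0,0,0,0,1,1,0,0,0,0,0,1,1,0,0,0,0,0,1,1,0,0,0,0,0,1,1,0,0,0,0,0,0,1,0,0,0,0,0,0,1,0,0,0,0,0,0,1,0,0,0,0,0,0,1])

```text
time_s: 9.15
tool_pos: [0.597, 0.0001, 0.1275]
orientation: [-3.141, -0.0, 1.628]
contact_force: [2.9, 1.1, -8.0]
width: 0.0138
```

```bash
sed -i "s/s\['width'\].round(4)/round(s['width'],4)/" st.py; python3 st.py
```

```text
9.15 [5.9702e+02 7.0000e-02 1.2749e+02] [-1.7998e+02 -1.0000e-02  9.3280e+01] 0.0138 [ 2.92  1.06 -7.97] [ 0.46 -0.82 -0.07]
```

Call:
drive_tool(rows=[0,0,0,0,0,1,1,0,0,0,0,0,1,1,0,0,0,0,0,1,1,0,0,0,0,0,1,1,0,0,0,0,0,1,1,0,0,0,0,0,0.6,1,0,0,0,0,0,0,1,0,0,0,0,0,0,1,0,0,0,0,0,0,1,0,0,0,0,0,0,1])

```text
time_s: 9.98
tool_pos: [0.597, 0.0001, 0.1332]
orientation: [-3.141, -0.0, 1.628]
contact_force: [1.8, 0.6, -10.8]
width: 0.014
```

```bash
python3 st.py; python3 fz.py 6
```

```text
9.9833 [5.970e+02 6.000e-02 1.332e+02] [-179.98   -0.     93.28] 0.014 [  1.8    0.64 -10.77] [ 0.45 -0.75 -0.04]
[5.96998624e-01 5.60730436e-05 1.33200817e-01] [-1.79982418e+02 -4.91669890e-03  9.32843239e+01] 0.013992670627889501 [  1.80220848   0.63801816 -10.77358642]
side 1 pts 271 tool z max,95% 0.002 -0.0051 hist [22 42 50 40 96  1  6 14  0]
side -1 pts 33 tool z max,95% -0.0508 -0.0541 hist [ 8 22  3  0  0  0  0  0  0]
scene 1 pts 64 tool z max,95% 0.0005 -0.0253 hist [ 0  0  0  1 60  2  0  1  0]
scene -1 pts 25 tool z max,95% -0.0249 -0.0263 hist [ 0  0  0  2 22  1  0  0  0]
```

View pics/side6c.png

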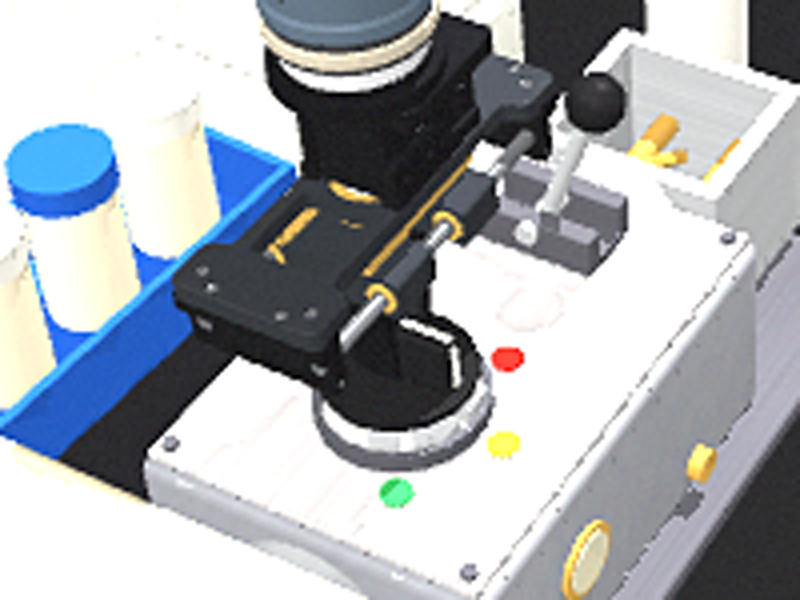

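Call:
drive_tool(rows=[0,0,-2,0,0,0,1,0,0,-2,0,0,0,1,0,0,-2,0,0,0,1,0,0,-2,0,0,0,1,0,0,0,0,0,0,1,0,0,0,0,0,0,1,0,0,0,0,0,0,1])

```text
time_s: 10.67
tool_pos: [0.597, -0.0, 0.1332]
orientation: [-3.141, 0.0, 1.489]
contact_force: [2.3, 2.0, -9.9]
width: 0.0138
```

```bash
python3 st.py
```

```text
10.6667 [ 5.9701e+02 -4.0000e-02  1.3321e+02] [-179.98    0.     85.32] 0.0138 [ 2.27  2.03 -9.89] [ 0.33 -0.74 -0.03]
```

Call:
drive_tool(rows=[0,0,-3,0,0,0,1,0,0,-3,0,0,0,1,0,0,-3,0,0,0,1,0,0,-3,0,0,0,1,0,0,-3,0,0,0,1,0,0,-3,0,0,0,1,0,0,-3,0,0,0,1,0,0,-3,0,0,0,1,0,0,-3,0,0,0,1,0,0,-3,0,0,0,1,0,0,-3,0,0,0,1,0,0,-3,0,0,0,1,0,0,0,0,0,0,1,0,0,0,0,0,0,1,0,0,0,0,0,0,1])

```text
time_s: 11.92
tool_pos: [0.5968, -0.0006, 0.1331]
orientation: [-3.141, 0.001, 0.861]
contact_force: [0.9, -1.6, -9.8]
width: 0.0139
```

```bash
python3 st.py;python3 fz.py 7
```

```text
11.9167 [596.81  -0.6  133.1 ] [-1.7999e+02  6.0000e-02  4.9340e+01] 0.0139 [ 0.9  -1.59 -9.76] [-0.19 -0.58 -0.03]
[ 0.59680532 -0.00060115  0.13309875] [-1.79991809e+02  6.29888389e-02  4.93385036e+01] 0.013921839845962042 [ 0.90346861 -1.58802479 -9.76257808]
side 1 pts 179 tool z max,95% -0.0004 -0.0268 hist [25 35 20 19 73  0  0  7  0]
side -1 pts 146 tool z max,95% -0.026 -0.0275 hist [26 34 13 13 60  0  0  0  0]
scene 1 pts 45 tool z max,95% -0.0326 -0.0411 hist [ 5 27  9  3  1  0  0  0  0]
```

View pics/side7c.png

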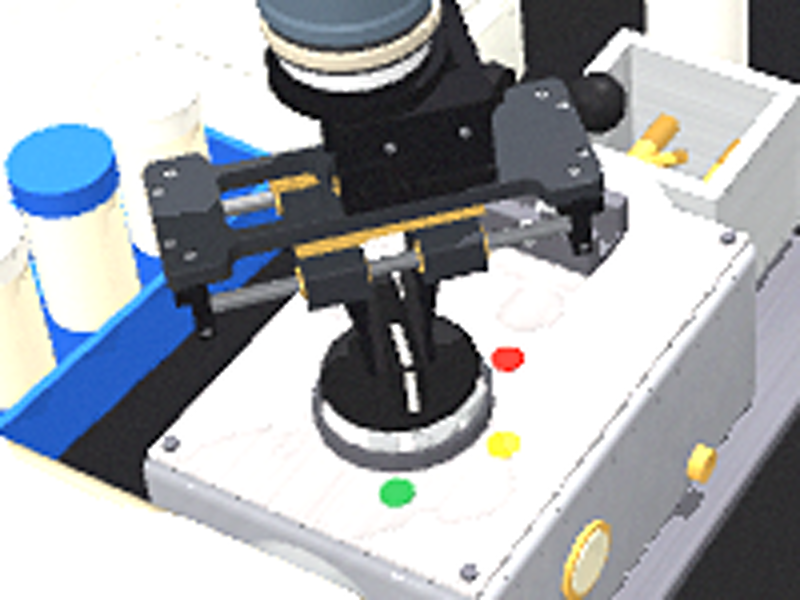

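Call:
drive_tool(rows=[0,0,-2,0,0,0,1,0,0,-2,0,0,0,1,0,0,0,0,0,-0.8,1,0,0,0,0,0,-0.8,1,0,0,0,0,0,0,1,0,0,0,0,0,0,1,0,0,0,0,0,0,1])

```text
time_s: 12.6
tool_pos: [0.5968, -0.0006, 0.1317]
orientation: [3.141, 0.001, 0.79]
contact_force: [0.3, -3.9, -7.4]
width: 0.0135
```

```bash
python3 st.py
```

```text
12.6 [596.82  -0.64 131.67] [1.7999e+02 6.0000e-02 4.5280e+01] 0.0135 [ 0.3  -3.93 -7.38] [-0.72 -0.12 -0.  ]
```

Call:
drive_tool(rows=[0,0,0,0,0,-0.5,1,0,0,0,0,0,0,1,0,0,0,0,0,0,1,0,0,0,0,0,0,1])

```text
time_s: 12.93
tool_pos: [0.5969, -0.0006, 0.1314]
orientation: [3.141, 0.001, 0.79]
contact_force: [-2.1, -4.5, -4.1]
width: 0.0139
```

```bash
python3 st.py
```

```text
12.9333 [ 5.9690e+02 -5.8000e-01  1.3144e+02] [1.7998e+02 6.0000e-02 4.5270e+01] 0.0139 [-2.07 -4.54 -4.1 ] [-1.02  0.42 -0.01]
```

Call:
drive_tool(rows=[0,0,-1.2,0,0,0,1,0,0,0,0,0,0,1,0,0,0,0,0,0,1])

```text
time_s: 13.18
tool_pos: [0.5969, -0.0007, 0.1313]
orientation: [3.141, 0.001, 0.769]
contact_force: [-1.9, -5.5, -3.7]
width: 0.0139
```

Call:
drive_tool(rows=[0,0,-1.2,0,0,0,1,0,0,0,0,0,0,1,0,0,0,0,0,0,1])

```text
time_s: 13.43
tool_pos: [0.5969, -0.0007, 0.1312]
orientation: [3.141, 0.001, 0.748]
contact_force: [-1.3, -3.3, -4.0]
width: 0.0136
```

Still resting on the plate at about -4 N. Continuing the sweep.

Call:
drive_tool(rows=[0,0,-1.2,0,0,0,1,0,0,0,0,0,0,1,0,0,0,0,0,0,1])

```text
time_s: 13.68
tool_pos: [0.5968, -0.0006, 0.131]
orientation: [3.141, 0.001, 0.727]
contact_force: [-1.1, -6.1, -5.3]
width: 0.0136
```

Call:
drive_tool(rows=[0,0,-1.2,0,0,0,1,0,0,0,0,0,0,1,0,0,0,0,0,0,1])

```text
time_s: 13.93
tool_pos: [0.5967, -0.0006, 0.1305]
orientation: [-3.141, 0.001, 0.706]
contact_force: [0.1, -5.0, -8.2]
width: 0.0135
```

Call:
drive_tool(rows=[0,0,0,0,0,-0.5,1,0,0,0,0,0,0,1,0,0,0,0,0,0,1])

```text
time_s: 14.18
tool_pos: [0.5967, -0.0006, 0.13]
orientation: [-3.141, 0.001, 0.706]
contact_force: [-0.5, -5.3, -8.9]
width: 0.0136
```

```bash
python3 st.py
```

```text
14.1833 [ 5.9672e+02 -5.6000e-01  1.3001e+02] [-1.7999e+02  6.0000e-02  4.0470e+01] 0.0136 [-0.51 -5.28 -8.87] [-1.22  0.01 -0.07]
```

The knob is now 6.3 mm up with the full spring load of -8.9 N, so the pin has entered a hole. Lowering gently.

Call:
drive_tool(rows=[0,0,0,0,0,-0.5,1,0,0,0,0,0,-0.5,1,0,0,0,0,0,0,1,0,0,0,0,0,0,1])

```text
time_s: 14.52
tool_pos: [0.5967, -0.0006, 0.129]
orientation: [-3.141, 0.001, 0.706]
contact_force: [-1.0, -5.0, -8.4]
width: 0.0136
```

```bash
python3 st.py
```

```text
14.5167 [ 5.9671e+02 -5.9000e-01  1.2903e+02] [-1.7998e+02  7.0000e-02  4.0460e+01] 0.0136 [-1.05 -5.03 -8.4 ] [-1.22  0.03 -0.02]
```

Call:
drive_tool(rows=[0,0,0,0,0,-0.7,1,0,0,0,0,0,-0.7,1,0,0,0,0,0,-0.7,1,0,0,0,0,0,0,1,0,0,0,0,0,0,1])

```text
time_s: 14.93
tool_pos: [0.5967, -0.0006, 0.1271]
orientation: [-3.141, 0.001, 0.706]
contact_force: [-1.2, -5.1, -8.0]
width: 0.0138
```

Call:
drive_tool(rows=[0,0,0,0,0,-0.7,1,0,0,0,0,0,-0.7,1,0,0,0,0,0,0,1,0,0,0,0,0,0,1])

```text
time_s: 15.27
tool_pos: [0.5968, -0.0006, 0.1258]
orientation: [-3.141, 0.001, 0.706]
contact_force: [-1.2, -5.7, -7.9]
width: 0.0136
```

```bash
python3 st.py
```

```text
15.2667 [ 5.9675e+02 -5.7000e-01  1.2577e+02] [-1.7999e+02  7.0000e-02  4.0460e+01] 0.0136 [-1.24 -5.68 -7.92] [-1.2   0.2  -0.01]
```

Call:
drive_tool(rows=[0,0,0,0,0,-0.6,1,0,0,0,0,0,-0.6,1,0,0,0,0,0,0,1,0,0,0,0,0,0,1])

```text
time_s: 15.6
tool_pos: [0.5967, -0.0006, 0.1247]
orientation: [-3.141, 0.001, 0.706]
contact_force: [-1.0, -5.2, -6.9]
width: 0.0138
```

Call:
drive_tool(rows=[0,0,0,0,0,-0.6,1,0,0,0,0,0,-0.3,1,0,0,0,0,0,0,1,0,0,0,0,0,0,1])

```text
time_s: 15.93
tool_pos: [0.5968, -0.0006, 0.1239]
orientation: [-3.142, 0.001, 0.706]
contact_force: [-1.6, -4.3, -6.7]
width: 0.0134
```

```bash
python3 st.py
```

```text
15.9333 [ 5.9677e+02 -5.9000e-01  1.2387e+02] [-1.800e+02  7.000e-02  4.046e+01] 0.0134 [-1.56 -4.26 -6.73] [-1.26  0.24 -0.07]
```

Call:
drive_tool(rows=[0,0,0,0,0,-0.3,1,0,0,0,0,0,0,1,0,0,0,0,0,0,0.6,0,0,0,0,0,0,0.5,0,0,0,0,0,0,0.3,0,0,0,0,0,0,0,0,0,0,0,0,0,0,0,0,0,0,0,0,0])

```text
time_s: 16.6
tool_pos: [0.5979, 0.0012, 0.1246]
orientation: [3.141, -0.002, 0.707]
contact_force: [0.6, -0.4, 0.2]
width: 0.0392
```

```bash
python3 st.py; python3 fz.py 8
```

```text
16.6 [597.93   1.25 124.55] [ 1.7998e+02 -1.4000e-01  4.0530e+01] 0.0392 [ 0.61 -0.42  0.18] [ 0.   -0.14 -0.01]
[0.59792751 0.00124627 0.12455323] [ 1.79978056e+02 -1.36445579e-01  4.05344287e+01] 0.03921230620448931 [ 0.61031167 -0.41516608  0.18331758]
side 1 pts 175 tool z max,95% -0.0093 -0.0132 hist [23 22 21 13 70 15 11  0  0]
side -1 pts 161 tool z max,95% -0.0115 -0.0212 hist [21 20 16 13 76 14  1  0  0]
scene -1 pts 56 tool z max,95% -0.0254 -0.0288 hist [ 0  8 36  7  5  0  0  0  0]
```

View pics/side8c.png

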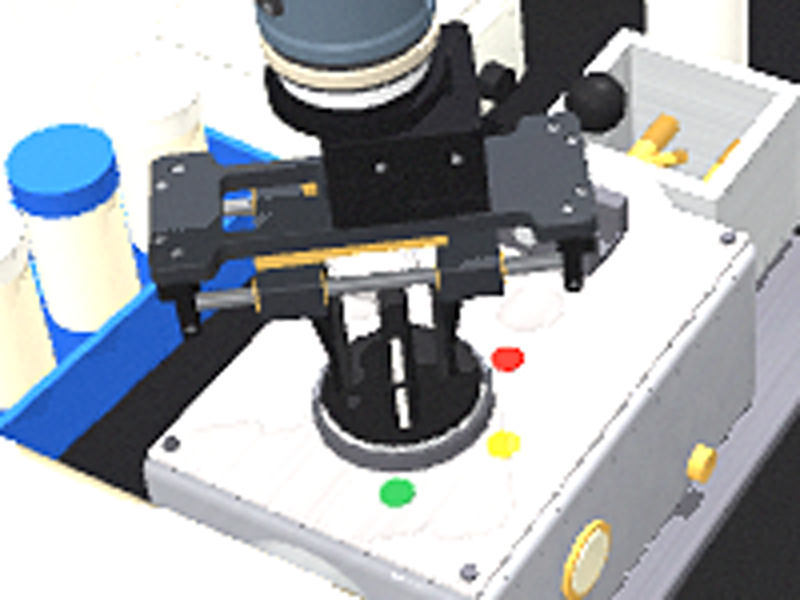

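The skirt is down. I'll back up and verify.

Call:
drive_tool(rows=[0,0,0,0,0,5,0,0,0,0,0,0,15,0,0,0,0,0,0,25,0,0,0,0,0,0,35,0,0,0,0,0,0,40,0,0,0,0,0,0,40,0,0,0,0,0,0,20,0,0,0,0,0,0,0,0,0,0,0,0,0,0,0,0,0,0,0,0,0,0])

```text
time_s: 17.53
tool_pos: [0.5964, -0.0001, 0.3028]
orientation: [-3.141, 0.001, 0.707]
contact_force: [-0.2, -0.9, -0.7]
width: 0.0435
```

```bash
python3 st.py
python3 - <<'E'
from h import *
p,d,c=snap('wrist','w9');snap('side','s9')
P=snap('side','s9')
for n in('s9',):
    z=np.load(f'pics/{n}.npz');p=z['p'];d=z['d']
    v,u=np.mgrid[0:480,0:640];f_=240/np.tan(np.radians(float(z['fov_y']))/2)
    W=(np.stack([(u-z['cx'])*d/f_,(v-z['cy'])*d/f_,d],-1)-z['t'])@z['R']
    z0=np.load('pics/side0.npz');d0=z0['d'];W0=(np.stack([(u-z['cx'])*d0/f_,(v-z['cy'])*d0/f_,d0],-1)-z['t'])@z['R']
    for w in(W0,W):
        r=np.hypot(w[...,0]-.597,w[...,1]-.0005);a=w[(r<.036)&(w[...,2]>.145)&(w[...,2]<.2)]
        t=a[a[:,2]>.179];s=a[(a[:,2]>.147)&(a[:,2]<.164)]
        print('top',len(t),np.median(t[:,2]),np.percentile(a[:,2],97),cv2.minAreaRect(t[:,:2].astype(np.float32)),'skirt',len(s),np.median(s[:,2]))
E
```

```text
17.5333 [ 5.9642e+02 -1.3000e-01  3.0279e+02] [-1.7994e+02  8.0000e-02  4.0480e+01] 0.0435 [-0.15 -0.88 -0.66] [ 0.05 -0.12  0.02]
top 225 0.1839464626504092 0.18594495296099503 ((0.5965042114257812, 0.0008710967376828194), (0.0667068287730217, 0.01707281358540058), 1.1799675226211548) skirt 554 0.15362924209306364
top 194 0.1837173418229411 0.1855854466065625 ((0.5962153077125549, 0.0013526808470487595), (0.013958260416984558, 0.06298094242811203), 40.43904113769531) skirt 688 0.15335228133557866
```

View pics/w9.png

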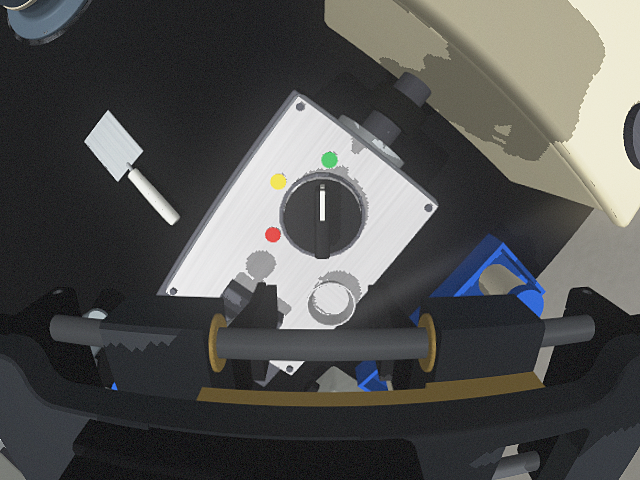

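The selector is home: bar and skirt heights match the start within 0.3 mm, and the pointer is at about 130.4°, about 24 mm from the dot. Next is the clutch. I'll shut the fingers, go round to the robot side of the ball, and descend.

Call:
drive_tool(rows=[0,0,6.5,-9,-17,0,1,0,0,6.5,-9,-17,0,1,0,0,6.5,-9,-17,0,1,0,0,6.5,-9,-17,0,1,0,0,6.5,-9,-17,0,1,0,0,6.5,-9,-17,0,1,0,0,6.5,-9,-17,0,1,0,0,6.5,-9,-17,0,1,0,0,0,0,0,0,1,0,0,0,0,0,0,1,0,0,0,0,0,0,1,0,0,0,0,0,-30,1,0,0,0,0,0,-20,1,0,0,0,0,0,0,1,0,0,0,0,0,0,1])

```text
time_s: 18.93
tool_pos: [0.525, -0.1346, 0.2532]
orientation: [-3.14, -0.001, 1.616]
contact_force: [0.5, -0.9, 0.6]
width: 0.0004
```

```bash
python3 st.py
python3 - <<'E'
from h import *
p,d,c=snap('wrist','w10');p,d,c=snap('side','s10')
cv2.imwrite('pics/s10c.png',cv2.resize(np.clip(p[160:310,200:400,::-1]*1.6,0,255).astype(np.uint8),(800,600),interpolation=2))
E
```

```text
18.9333 [ 524.96 -134.6   253.18] [-1.7989e+02 -8.0000e-02  9.2570e+01] 0.0004 [ 0.5  -0.89  0.59] [ 0.1  -0.18  0.01]
```

View pics/w10.png

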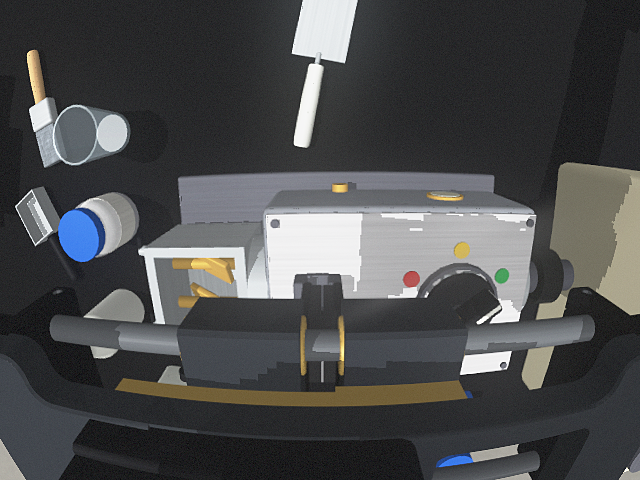

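View pics/s10c.png

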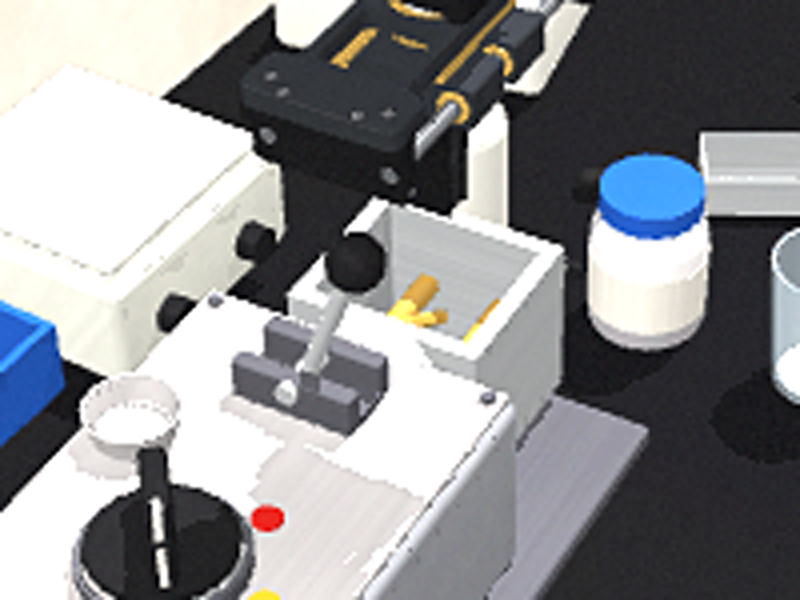

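Call:
drive_tool(rows=[0,0,0,0,-1,-20,1,0,0,0,0,0,-20,1,0,0,0,0,0,-20,1,0,0,0,0,0,-10,1,0,0,0,0,0,0,1,0,0,0,0,0,0,1,0,0,0,0,0,0,1])

```text
time_s: 19.62
tool_pos: [0.5264, -0.1369, 0.1854]
orientation: [3.139, 0.001, 1.614]
contact_force: [-0.1, -0.2, 1.1]
width: 0.0005
```

```bash
python3 st.py
python3 - <<'E'
from h import *
p,d,c=snap('side','s11')
cv2.imwrite('pics/s11c.png',cv2.resize(np.clip(p[160:310,200:400,::-1]*1.6,0,255).astype(np.uint8),(800,600),interpolation=2))
E
```

```text
19.6167 [ 526.44 -136.92  185.42] [1.7984e+02 4.0000e-02 9.2490e+01] 0.0005 [-0.06 -0.22  1.12] [ 0.07 -0.12 -0.01]
```

View pics/s11c.png

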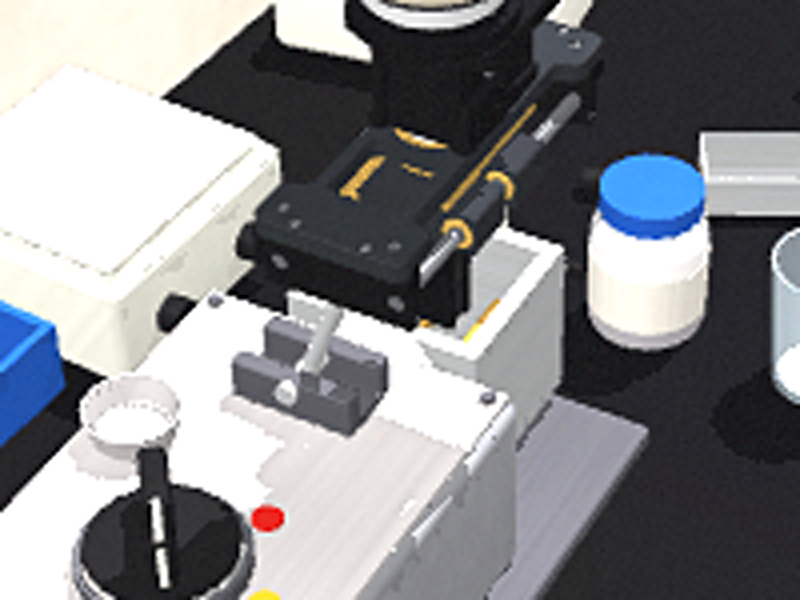

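Call:
drive_tool(rows=[0,0,0,0,0,-5,1,0,0,0,5,0,0,1,0,0,0,5,0,0,1,0,0,0,5,0,0,1,0,0,0,5,0,0,1,0,0,0,5,0,0,1,0,0,0,5,0,0,1,0,0,0,5,0,0,1,0,0,0,5,0,0,1])

```text
time_s: 20.42
tool_pos: [0.5637, -0.1369, 0.1788]
orientation: [-3.137, 0.0, 1.614]
contact_force: [-5.8, 0.3, 3.3]
width: 0.0004
```

```bash
python3 st.py
```

```text
20.4167 [ 563.66 -136.88  178.82] [-179.73    0.     92.47] 0.0004 [-5.84  0.35  3.3 ] [ 0.16  1.03 -0.02]
```

Pushing with about 5 N, as expected. Continuing.

Call:
drive_tool(rows=[0,0,0,5,0,0,1,0,0,0,5,0,0,1,0,0,0,5,0,0,1,0,0,0,5,0,0,1,0,0,0,5,0,0,1,0,0,0,5,0,0,1,0,0,0,5,0,0,1,0,0,0,5,0,0,1])

```text
time_s: 21.08
tool_pos: [0.6049, -0.1353, 0.1782]
orientation: [-3.14, -0.002, 1.615]
contact_force: [-3.7, 3.2, -0.7]
width: 0.0007
```

Call:
drive_tool(rows=[0,0,0,2,0,0,1,0,0,0,2,0,0,1,0,0,0,2,0,0,1,0,0,0,2,0,0,1,0,0,0,0,0,0,1])

```text
time_s: 21.5
tool_pos: [0.6119, -0.1353, 0.1769]
orientation: [-3.137, -0.003, 1.615]
contact_force: [-3.9, 3.0, -2.2]
width: 0.0003
```

```bash
python3 st.py
```

```text
21.5 [ 611.87 -135.27  176.95] [-1.7976e+02 -1.6000e-01  9.2560e+01] 0.0003 [-3.89  3.03 -2.19] [0.88 0.75 0.06]
```

Call:
drive_tool(rows=[0,0,0,1,0,0,1,0,0,0,1,0,0,1,0,0,0,1,0,0,1,0,0,0,1,0,0,1,0,0,0,0,0,0,1,0,0,0,0,0,0,1])

```text
time_s: 22.0
tool_pos: [0.6151, -0.1355, 0.1765]
orientation: [-3.136, -0.003, 1.615]
contact_force: [-4.7, 2.8, -3.3]
width: 0.0003
```

Call:
drive_tool(rows=[0,0,0,1,0,0,1,0,0,0,1,0,0,1,0,0,0,0,0,0,1,0,0,0,0,0,0,1])

```text
time_s: 22.33
tool_pos: [0.6168, -0.1357, 0.1763]
orientation: [-3.135, -0.002, 1.615]
contact_force: [-5.2, 3.5, -3.4]
width: 0.0003
```

Call:
drive_tool(rows=[0,0,0,1,0,0,1,0,0,0,1,0,0,1,0,0,0,1,0,0,1,0,0,0,0,0,0,1,0,0,0,0,0,0,1])

```text
time_s: 22.75
tool_pos: [0.6189, -0.1359, 0.176]
orientation: [-3.133, -0.002, 1.615]
contact_force: [-7.2, 3.1, -4.5]
width: 0.0004
```

Call:
drive_tool(rows=[0,0,0,1,0,0,1,0,0,0,1,0,0,1,0,0,0,0,0,0,1,0,0,0,0,0,0,1])

```text
time_s: 23.08
tool_pos: [0.619, -0.1359, 0.1758]
orientation: [-3.129, -0.002, 1.615]
contact_force: [-11.4, 3.6, -1.1]
width: 0.0004
```

```bash
cat > ball.py <<'E'
from h import *
import sys
from scipy.optimize import least_squares
for n in('side','scene'):
    p,d,c=snap(n,n+sys.argv[1])
    v,u=np.mgrid[0:480,0:640];f_=240/np.tan(np.radians(float(c['fov_y']))/2)
    W=(np.stack([(u-c['cx'])*d/f_,(v-c['cy'])*d/f_,d],-1)-c['t'])@c['R']
    m=(W[...,2]>.205)&(W[...,2]<.258)&(W[...,0]>.61)&(W[...,0]<.69)&(W[...,1]>-.16)&(W[...,1]<-.1)&(p.max(2)<70)
    q=W[m]
    if len(q)>20:
        r=least_squares(lambda c:np.linalg.norm(q-c,axis=1)-.015,[.645,-.136,.228],loss='soft_l1',f_scale=.002);print(n,len(q),r.x,r.cost)
    b=(160,310,200,400) if n=='side' else (200,350,230,430)
    cv2.imwrite(f'pics/{n}{sys.argv[1]}c.png',cv2.resize(np.clip(p[b[0]:b[1],b[2]:b[3],::-1]*1.6,0,255).astype(np.uint8),(800,600),interpolation=2))
E
python3 ball.py 12
```

```text
side 198 [ 0.62220718 -0.13610914  0.23345617] 0.0009354321347317291
scene 228 [ 0.64321009 -0.13174479  0.2268038 ] 0.0007683908844894893
```

View pics/scene12c.png

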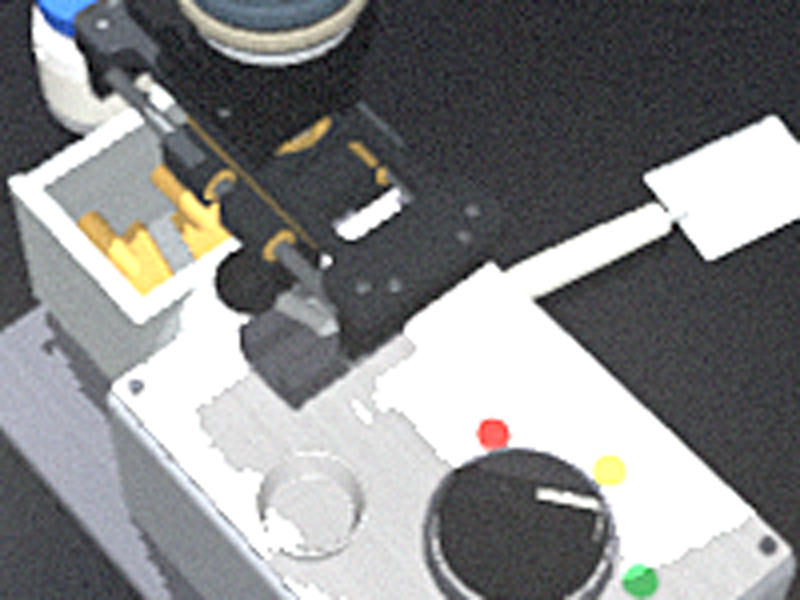

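View pics/side12c.png

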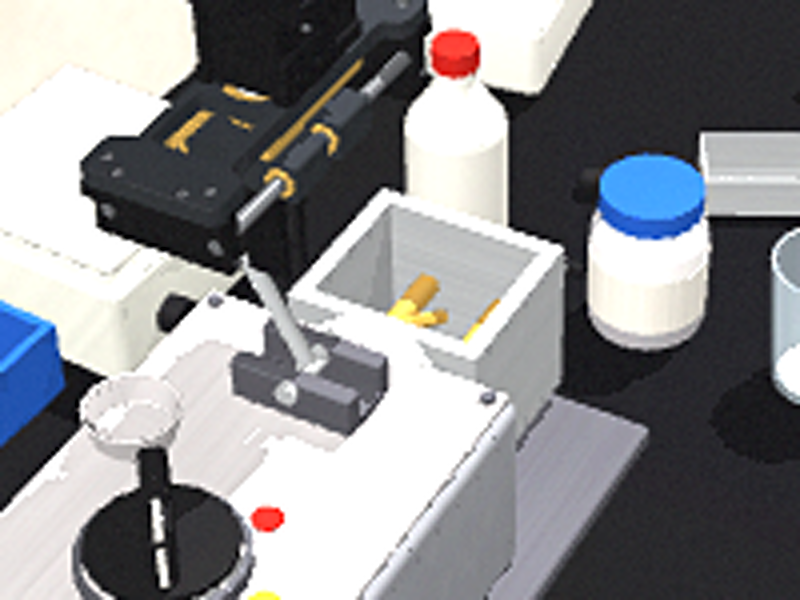

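The lever is against its stop: force went to 11 N with no further travel. Backing off.

Call:
drive_tool(rows=[0,0,0,-3,0,0,1,0,0,0,-10,0,0,1,0,0,0,-20,0,0,1,0,0,0,-25,0,0,1,0,0,0,-25,0,0,1,0,0,0,-10,0,20,1,0,0,0,0,0,30,1,0,0,0,0,0,40,1,0,0,0,0,0,30,1,0,0,0,0,0,20,1,0,0,0,-30,0,0,1,0,0,0,-30,0,0,1,0,0,0,0,0,0,1,0,0,0,0,0,0,1])

```text
time_s: 24.35
tool_pos: [0.471, -0.1382, 0.3198]
orientation: [3.138, 0.004, 1.612]
contact_force: [-0.0, -0.7, -0.4]
width: 0.0004
```

```bash
python3 st.py; python3 ball.py 13
```

```text
24.35 [ 471.05 -138.2   319.8 ] [179.82   0.21  92.35] 0.0004 [-0.02 -0.66 -0.37] [ 0.13 -0.16  0.01]
side 175 [ 0.64492753 -0.13197019  0.22867413] 0.00016441683066059943
scene 212 [ 0.64521597 -0.13197302  0.2266102 ] 0.00012597059999594606
```

View pics/side13.png

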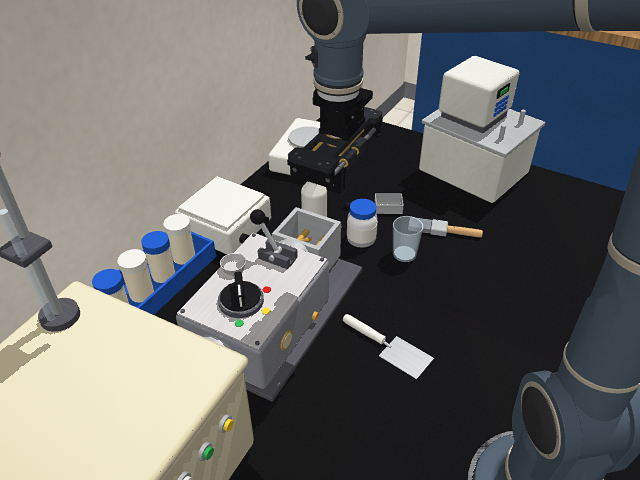

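View pics/scene13.png

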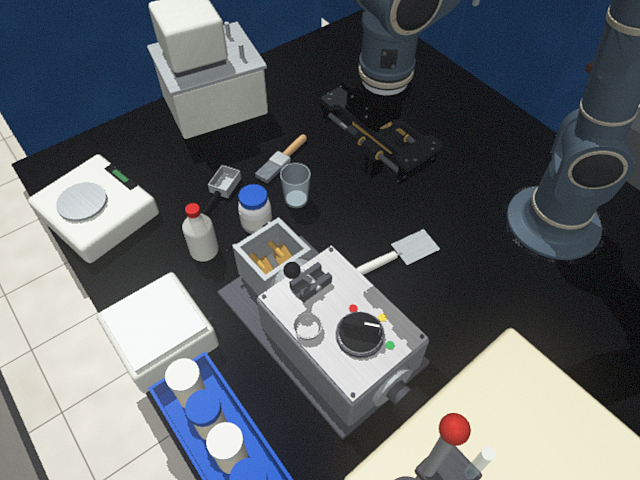

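Both cameras put the ball at (0.645, -0.132, 0.228), which is where it should be at the far stop. Nothing else has moved and the arm is clear, so I'll hand in.

```bash
python3 -c "
from cell import order
print(order.finish_job())"
```

```text
the job is handed in; nothing more can be done
None
```

The mixer is in its green range with the clutch lever fully over, and I handed the job in at about 24 s of the 64 s allowed. No verdict is reported.

**What I did**
- **Selector:** I pulled the knob up about 9.5 mm and turned it 44° towards green. I then lowered it until the pin rested lightly on the index plate, with about 5 N on the pin, and felt forward in steps of about 1.2°. The pin found its hole at about 53° of turn, and I lowered the knob home before letting go.
- **Clutch:** I pushed the ball over with shut fingers at about 4–5 N, until the force rose to 11 N with no further travel.

**Last checks**
- **Knob:** It is fully home, with bar and skirt heights within 0.3 mm of where they started. The pointer is about 8° from the dot's direction, which puts it about 24 mm from the dot (limit 29 mm).
- **Clutch ball:** Both cameras put it at (0.645, -0.132, 0.228), which is the far-stop position.
- **Rest of the scene:** By eye, nothing else had moved. The gripper was clear, with the force reading below 1 N.

**What disagreed**
- **Fingertip height:** The fingertips were really about 36 mm above the reported tool position. My first grasp therefore shut on nothing just above the bar, with no contact force. I went by the depth images after that, and the second grasp held at 14 mm, the bar's thickness.
- **Lever start:** The lever seemed to start at about 0.14 rad rather than 0, which made no difference to the job.
- **Ball measured mid-push:** While the gripper was still hiding the ball, the two cameras disagreed by about 20 mm. They agreed within about 2 mm once it was clear.

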